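# Bolt the well-plate holder down in its T-slot

## Task

Take the T-bolt out of its grooved rest by its black knob, lower its head lengthwise into the open part of the slot that the well-plate holder's forked foot points along, and slide it gently along the slot until its stem is fully home at the closed end of the fork. Then turn the knob clockwise so that the head swings square across the slot and the knob draws up finger-tight on the foot, without forcing it, and let go. Leave the jar, the tip box and the lidded plate alone.

Things in the scene. Friction and masses are not known exactly. Their poses are not given: they have to be found in the camera images.
- bolt: Loose steel T-bolt, about 0.25 kg in all, standing upright with its head in the groove of the rest. Origin: centre of the head's underside; x along the head's length, z up the stem. Head 34 x 14 mm, 8 mm thick; stem 10 mm in diameter. The same after a half turn.
- head_top (a point): Centre of the head's top face, on the bolt's axis. Two opposite corners of the head are cut back: in the slot it can turn only clockwise (seen from above) from lengthwise to square, where the other two corners stop on the slot's walls, some 5 degrees past 90.
- tang (a point): Top of the flat steel tang, 18 x 5 mm, 10 mm high, on the bolt's upper end, 82 mm above the head's underside; it stands out above the knob, parallel to the head's length (its x), and shows how the head lies.
- flange_under (a point): Centre of the underside of the nut's steel flange (34 mm in diameter, 3 mm thick), which is joined to the knob by a neck 22 mm in diameter and 17 mm high. It starts 22 to 25.5 mm above the head's underside. Flange down on the foot, the nut carries the bolt.
- knob_mid (a point): Centre of the ribbed black knob, 40 mm in diameter, 22 mm high, 31 mm above the flange; its x turns with the knob. Knob and flange are one nut on a coarse right-hand thread, drag 0.08 N m: the bolt turns with it until the head stops, then 0.4 to 2 rad takes up the slack. Tight at 0.3 to 0.5 N m, some 0.3 rad on; fingers gripping with about 10 N slip on it there. It stays tight when released.
- plate: Fixed aluminium fixture plate 260 x 170 x 32 mm with three parallel T-slots along its x. Origin: centre of its underside; top at 32 mm. Slot mouths 17 mm wide at y = -55, 0 and +55 mm; lips 7 mm thick; cavities below them 35 mm wide and 14 mm high; slots open at both ends. Only the middle slot is used.
- slot_open (a point): Point on the centre line of the middle slot, level with the plate's top, in the middle of its open stretch, 30 mm from the plate's end and 38 mm from the tips of the fork (61 mm from point fork_home). x along the slot, away from the holder; y across it; z up.
- holder: Grey well-plate holder with a clear well plate in it, fixed on the fixture plate, 140 x 100 mm, its top 18 mm above the fixture plate. Origin: on the plate's top, above the plate's centre; x along the slot. From its end a steel foot, 42 mm wide and 6 mm thick, lies over the middle slot; it ends in a fork with a notch 14 mm wide and 28 mm deep, open in +x.
- fork_home (a point): Centre of the stem when it is home against the closed end of the fork's notch, level with the foot's top (6 mm above the plate). x along the slot, out of the fork; y across; z up.
- rest: Fixed grey plastic rest, 60 x 49 x 26 mm, with a groove 17 mm wide and 20 mm deep along its x in which the bolt's head stands. Origin: centre of its underside.
- reagent: Bystander: amber jar with white cap, 56 mm in diameter, 100 mm high. Origin: centre of its underside.
- tipbox: Bystander: pipette tip box 120 x 80 x 63 mm. Origin: centre of its underside.
- lidded_plate: Bystander: lidded well plate 128 x 86 x 18 mm. Origin: centre of its underside.
Not all that is in view belongs to the job. Leave any green look-alike of the bolt alone.

How it is judged (in metres and radians):
On the way, in this order (a step that is already met when the one before it is completed fails the run):
1. the bolt's head is down in the open part of the middle slot, lengthwise (z of bolt in the frame of slot_open below -0.004 m and y of bolt in the frame of slot_open between -0.006 and 0.006 m and x of bolt in the frame of slot_open between -0.036 and 0.03 m and angle between the x axis of bolt and the x axis of slot_open, either way round below 0.4 rad), for 0.1 s.
2. the stem is home in the fork (within 3 mm) and the head is turned square under the slot's lips (within 0.35 rad) (horizontal distance between bolt and fork_home below 0.003 m and z of bolt in the frame of fork_home below -0.018 m and angle between the x axis of bolt and the y axis of fork_home, either way round below 0.35 rad), for 0.1 s.
At the end, for the whole second after the job is handed in: The bolt stands upright (within 0.1 rad) and at rest, its stem within 3 mm of home in the fork, its head under the slot's lips and square across the slot within 0.35 rad, and the nut clamps the foot with more than 15 N (all of step 2 and angle between bolt's own z axis and vertical below 0.1 rad and contact force between bolt and holder above 15 N and linear speed of bolt below 0.02 m/s); the robot touches nothing.
It fails at once if the bolt is pressed or pushed hard against the plate or the holder (more than 45 N) before its head is turned (angle between the x axis of bolt and the x axis of slot_open, either way round below 1 rad and contact force between bolt and plate above 45 N).
It fails at once if the knob is overtightened (more than 42 N on the holder) (contact force between bolt and holder above 42 N).
It fails at once if the jar is disturbed by more than 20 mm (distance of reagent from where it was at the start of the episode above 0.02 m).
It fails at once if the tip box is disturbed by more than 20 mm (distance of tipbox from where it was at the start of the episode above 0.02 m).
It fails at once if the lidded plate is disturbed by more than 20 mm (distance of lidded_plate from where it was at the start of the episode above 0.02 m).
It also fails if it takes over 67 s, if anything falls off the work surface, if the arm or the gripper's body presses on something with over 40 N, if the wrist force passes 120 N, or if a joint passes its speed limit or range.

## Robot

A 6-joint arm with a two-finger parallel gripper is mounted at the origin on the work surface. World frame = base frame: x ahead of the robot, y to its left, z up, the work surface at z = 0. Lengths are in m, angles in degrees, forces in N, time in s.
With the tool pointing down it reaches from about 0.375 to 0.9 m from the base axis. Payload 3.1 kg.
Tool frame: the origin (TCP) lies at the very end of the fingers, on their centre line; the grasp point (between the pads) lies 19 mm behind it; z points along the fingers, y is the direction in which the jaws open and shut (so a half turn about z gives the same grasp; the last joint's range is limited). The gripper opens to 87 mm and grips with 3 to 60 N. Pads are 19 mm wide; open, the fingers measure 117 mm over their backs; the gripper's body (75 mm by 190 mm) begins 51 mm behind the grasp point.
Start: joints at [-82.477, 30.224, 82.088, -0, 67.689, -10.227], TCP at [0.191, -0.595, 0.223] pointing down, gripper open.
Joint ranges: [-176.69, 176.69], [-43.24, 126.21], [12.49, 139.97], [-82, 262], [0, 151.66], [-163.58, 163.58]. Speed limits (degrees/s): [159.86, 159.86, 180, 180, 180, 180].

## Interface

Orientations are given as a 3x3 rotation matrix whose columns are the frame's x, y, z axes.
In Python, from rig import readout, capture, camera_model, bot, spot_in, regions_of gives the robot as it stands.
- The arm moves only by the tool send_rows, never from a script. Its argument "moves" is a list that holds one entry, the list of rows, each a list of 7 numbers: the turn, a rotation vector about the tool's x, y, z in degrees, then the shift along the tool's x, y, z in cm, then the opening, from -1 (shut) to 1 (fully open). A call has exactly 5 rows; each row shifts and turns the commanded pose from where the row before left it, along the tool's axes as they then stand; what a row does not reach is not made up. A row lasts 1/10 s, in which the tool goes at most 50 mm and 8.59 degrees, less where a joint would pass 70% of its speed; a pose out of reach is approached as far as the arm can. A call with a gripper value outside its range is refused whole. The fingers move at their own pace and stop on an object; the grip force is fixed at half the most. Time passes only in rows, so rows that do not move let the fingers close, or fill a call up. It gives the time, the measured TCP pose, the force and the opening at its end, in the units of the state.
- readout.read_state(): the state, without advancing time (a new reading comes with each control period).
- capture(name): name is "scene" or "top" or "wrist"; returns the picture (384x512x3 uint8, blue, green, red); there is no depth.
- camera_model(name): a dict with "camera_matrix" (3x3 intrinsics, pixels), "pose" (4x4, takes a point from camera to world coordinates). Camera axes: x right, y up, looking along -z (the intrinsics and any distortion apply to the point x, -y, -z); pixel columns grow to the right and rows downward; lengths in m; the calibration is good to about 2 mm. A picture is of the moment at which its call begins: read the wrist's pose just before it. camera_model takes no time and is no camera call; for the wrist camera it gives the pose at the moment of the call.
- bot.hand_in(): hands the job in, once; it reports no verdict.
Trained networks look in the newest picture that a camera, given by its name, has taken for a name from the list of things; names that differ only in an ending like _2 or _b are one class to them, and where a whole thing is asked for, a point or a joint stands for the part that bears it (a point fixed in the world has none). Each returns a list of dicts, best first, with "p" (0 to 1); they miss things now and then, are a little off and sometimes report something else, mostly with a low value. They report only what shows in the picture. A call takes as long as a camera call. They do not tell look-alikes from the thing itself.
- spot_in(camera, thing): "location" ([x, y, z] in m, in world coordinates, good to about 4 mm: the middle of the surface that is visible of it).
- regions_of(camera, thing): "mask" (384x512 bool, what is visible of it).
The state is a dict: "time_s": time; "joint_positions": joint angles; "qvel": joint speeds; "tau": joint torques, N m; "position": TCP position; "tcp_rot": TCP orientation; "force": force on the tool from outside, world axes, zero at the start; "moment": the same for the moment, N m; "opening": opening from 0.0 (shut) to 1.0 (fully open).
Only numpy, scipy, OpenCV 4.12 (cv2) and the standard library are available. Lean on these libraries where they do the work, as an engineer would, in place of code of your own. Each camera call takes 0.05 s, during which the arm holds its last target. There are 200 camera calls.

## Working session

There is one attempt and no reset: what is moved stays moved. The work goes in short steps, Python scripts to look and compute and a tool call to move; the robot and the scene stay as the last step left them, time stands still between calls to the robot, and variables do not carry over. Pictures are saved under pics/ and viewed, about 8 in all and at most 12, crops included, and the job is handed in when it is done.

Besides the shell and the picture viewer there is one more tool, called after ">>>" as a command line: name --argument value ..., lists and objects as JSON in quotes. send_rows: Moves the arm, as the interface text tells. Its arguments: {"type":"object","properties":{"moves":{"type":"array","items":{"type":"array","items":{"type":"array","items":{"type":"number"}}}}},"required":["moves"]}

```bash
ls; mkdir -p pics; cat > h.py <<'E'
import numpy as np, cv2
from rig import readout, capture, camera_model, bot, spot_in, regions_of
np.set_printoptions(precision=4,suppress=True)
def proj(n,P,cm=None):
    m=cm or camera_model(n);T=np.linalg.inv(np.array(m["pose"]));p=T[:3,:3]@np.array(P)+T[:3,3]
    K=np.array(m["camera_matrix"]);q=K@np.array([p[0],-p[1],-p[2]]);return q[:2]/q[2]
def ray(n,uv,cm=None):
    m=cm or camera_model(n);T=np.array(m["pose"]);K=np.array(m["camera_matrix"])
    d=np.linalg.solve(K,[uv[0],uv[1],1.]);d=T[:3,:3]@np.array([d[0],-d[1],-d[2]]);return T[:3,3],d/np.linalg.norm(d)
def onz(n,uv,z,cm=None):
    o,d=ray(n,uv,cm);return o+d*(z-o[2])/d[2]
def tri(rays):
    A=0;b=0
    for o,d in rays:
        M=np.eye(3)-np.outer(d,d);A=A+M;b=b+M@o
    return np.linalg.solve(A,b)
def st():
    s=readout.read_state();print("t",s["time_s"],"tcp",np.array(s["position"]),"F",np.array(s["force"]),"M",np.array(s["moment"]),"op",s["opening"],"q",np.array(s["joint_positions"]));print(np.array(s["tcp_rot"]));return s
E
python3 - <<'E'
from h import *
st()
ims={n:capture(n) for n in("scene","top")}
for n,i in ims.items(): print(n,camera_model(n))
for n in ims:
    for t in("knob_mid","tang","flange_under","bolt","rest","plate","slot_open","fork_home","holder","reagent","tipbox","lidded_plate"):
        print(n,t,[(np.array(d["location"]).round(4).tolist(),round(d["p"],2),proj(n,d["location"]).round().tolist()) for d in spot_in(n,t)])
cv2.imwrite("pics/a.png",np.vstack([ims["scene"],ims["top"]])[:,:])
cv2.imwrite("pics/a1.png",cv2.resize(ims["scene"],(780,585)));cv2.imwrite("pics/a2.png",cv2.resize(ims["top"],(780,585)))
E
```

```text
pics
t 0.0 tcp [ 0.1905 -0.5945  0.2216] F [0.3069 0.0109 0.0478] M [ 0.0177  0.0572 -0.0057] op 1.0038583960571892 q [-82.477   30.2797  82.1542  -0.0011  67.6897 -10.2282]
[[ 0.9524  0.3049 -0.0003]
 [ 0.3049 -0.9524  0.0021]
 [ 0.0004 -0.0021 -1.    ]]
scene {'camera_matrix': array([[397.7945,   0.    , 255.3412],
       [  0.    , 397.7945, 191.9189],
       [  0.    ,   0.    ,   1.    ]]), 'pose': array([[ 0.0433, -0.6436,  0.7641,  1.3853],
       [ 0.9991,  0.0249, -0.0357, -0.0271],
       [ 0.004 ,  0.7649,  0.6441,  0.7508],
       [ 0.    ,  0.    ,  0.    ,  1.    ]])}
top {'camera_matrix': array([[418.7186,   0.    , 262.5357],
       [  0.    , 418.7186, 186.0628],
       [  0.    ,   0.    ,   1.    ]]), 'pose': array([[-0.0125,  0.9955, -0.0937,  0.4954],
       [-0.9997, -0.0145, -0.0207,  0.0074],
       [-0.022 ,  0.0934,  0.9954,  1.3038],
       [ 0.    ,  0.    ,  0.    ,  1.    ]])}
scene knob_mid [([0.5849, 0.2905, 0.0656], 0.79, [360.0, 192.0]), ([0.644, 0.3794, 0.0622], 0.52, [400.0, 207.0])]
scene tang [([0.6382, 0.3847, 0.0573], 0.64, [400.0, 207.0]), ([0
[... 1257 characters left out ...]
[([0.5609, 0.2813, 0.0265], 0.45, [182.0, 205.0])]
top plate [([0.5731, -0.105, 0.0317], 0.86, [308.0, 199.0]), ([0.5747, 0.2874, 0.0702], 0.36, [177.0, 200.0])]
top slot_open [([0.5766, -0.1051, 0.0365], 0.82, [309.0, 198.0]), ([0.6196, -0.0972, 0.0498], 0.62, [306.0, 183.0])]
top fork_home [([0.6243, -0.0958, 0.0491], 0.81, [305.0, 182.0])]
top holder [([0.619, -0.0936, 0.0503], 0.69, [305.0, 184.0])]
top reagent [([0.4782, 0.1924, 0.1003], 0.79, [207.0, 232.0])]
top tipbox [([0.6655, -0.3061, 0.0625], 0.74, [376.0, 167.0])]
top lidded_plate [([0.7387, 0.2041, 0.0187], 0.97, [208.0, 148.0]), ([0.6644, -0.3083, 0.062], 0.63, [377.0, 167.0]), ([0.5585, 0.2807, 0.0214], 0.62, [183.0, 206.0])]
```

View pics/a1.png

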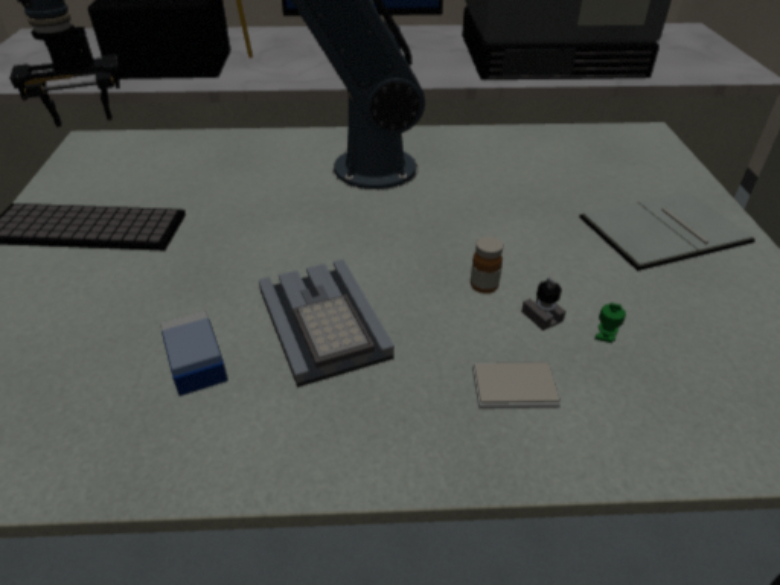

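View pics/a2.png

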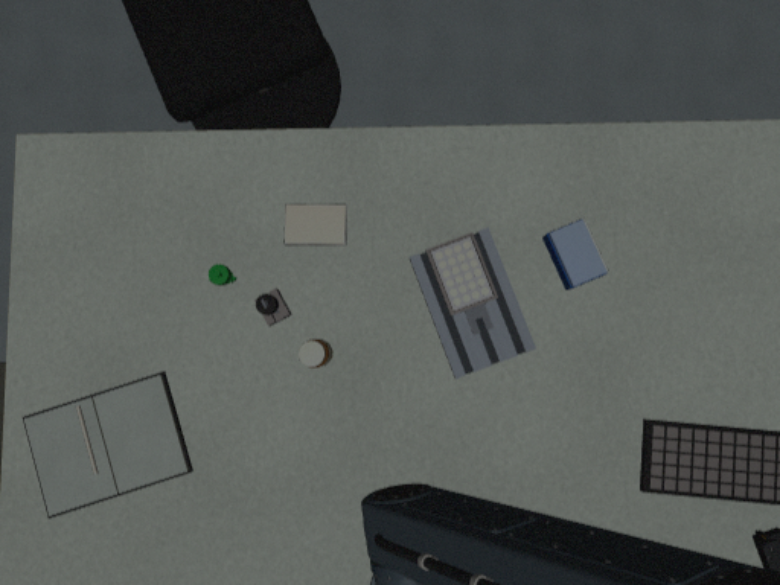

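Scene picture, full-size pixels: the black-knobbed bolt in its grey rest is at (360,192), with the green look-alike at (400,207), which I leave alone. The other dark shapes are the reagent cap and the holder. I choose the black one. The slot's open end points toward the robot. Next I look at the fixture from above on the way over.

>>> send_rows --moves '[[[0, 0, 0, 3, -2.3, -0.7, 1], [0, 0, 0, 3, -2.3, -0.7, 1], [0, 0, 0, 3, -2.3, -0.7, 1], [0, 0, 0, 3, -2.3, -0.7, 1], [0, 0, 0, 3, -2.3, -0.7, 1]]]'

```text
time_s: 1.8
position: [0.299, -0.4387, 0.2579]
tcp_rot: [[0.953, 0.304, 0.0], [0.304, -0.953, -0.0], [0.0, 0.0, -1.0]]
force: [0.3, -0.4, -0.3]
opening: 1.002
```

>>> send_rows --moves '[[[0, 0, 0, 3, -2.3, -0.7, 1], [0, 0, 0, 3, -2.3, -0.7, 1], [0, 0, 0, 3, -2.3, -0.7, 1], [0, 0, 0, 3, -2.3, -0.7, 1], [0, 0, 0, 3, -2.3, -0.7, 1]]]'

```text
time_s: 2.3
position: [0.4069, -0.2834, 0.2931]
tcp_rot: [[0.952, 0.305, 0.0], [0.305, -0.952, -0.0], [0.0, 0.001, -1.0]]
force: [-0.1, -0.0, -0.7]
opening: 1.003
```

>>> send_rows --moves '[[[0, 0, 0, 3, -2.3, -0.7, 1], [0, 0, 0, 3, -2.3, -0.7, 1], [0, 0, 0, 3, -2.3, -0.7, 1], [0, 0, 0, 0, 0, 0, 1], [0, 0, 0, 0, 0, 0, 1]]]'

```text
time_s: 2.8
position: [0.471, -0.191, 0.3137]
tcp_rot: [[0.952, 0.307, -0.0], [0.307, -0.952, -0.001], [-0.0, 0.001, -1.0]]
force: [-0.4, 0.8, -0.3]
opening: 0.998
```

```bash
cat >> h.py <<'E'
import pickle
def snap(tag,view=True):
    cm=camera_model("wrist");im=capture("wrist");pickle.dump((cm,im,readout.read_state()),open(f"{tag}.pkl","wb"))
    cv2.imwrite(f"pics/{tag}.png",cv2.resize(im,(796,597),interpolation=cv2.INTER_CUBIC));return cm,im
def dl(P,n=1):
    s=readout.read_state();R=np.array(s["tcp_rot"]);d=R.T@(np.array(P)-s["position"])*100;print("tool-cm",d,"per row",d/n)
E
python3 - <<'E'
from h import *
st()
cm,im=snap("w1");print(cm["pose"],cm["camera_matrix"])
for t in("slot_open","fork_home","holder","plate"):
    print(t,[(np.array(d["location"]).round(4).tolist(),round(d["p"],2),proj("wrist",d["location"],cm).round().tolist()) for d in spot_in("wrist",t)])
E
```

```text
t 2.8 tcp [ 0.471  -0.191   0.3137] F [-0.3742  0.7951 -0.2984] M [0.0369 0.0506 0.0566] op 0.9977875980309147 q [-34.6617  15.1774  91.6333  -0.0401  73.1638  37.4645]
[[ 0.9517  0.3071 -0.    ]
 [ 0.3071 -0.9517 -0.0008]
 [-0.0003  0.0008 -1.    ]]
[[ 0.3055  0.9213  0.2404  0.5374]
 [-0.9522  0.2954  0.078  -0.1696]
 [ 0.0008 -0.2527  0.9675  0.4753]
 [ 0.      0.      0.      1.    ]] [[289.9218   0.     257.8457]
 [  0.     289.9218 190.9871]
 [  0.       0.       1.    ]]
slot_open [([0.5672, -0.1146, 0.0331], 0.59, [227.0, 83.0])]
fork_home [([0.6058, -0.0994, 0.0477], 0.96, [224.0, 49.0])]
holder [([0.6096, -0.1011, 0.049], 0.85, [225.0, 46.0])]
plate [([0.5692, -0.1085, 0.0256], 0.71, [224.0, 81.0])]
```

View pics/w1.png

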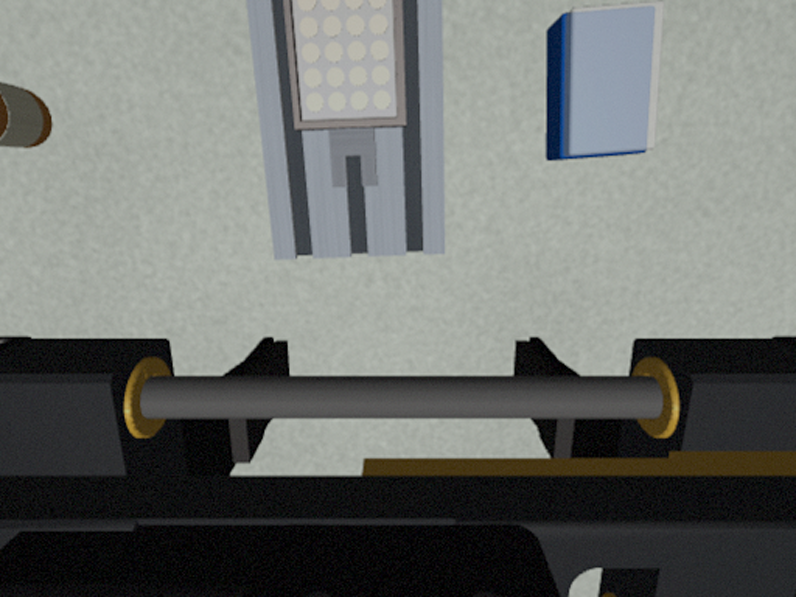

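The wrist view shows the fork's closed end at about (352,156), the fork tips at about (353,186) and the slot mouth at the plate's end at about (358,253). I'll take a second, lower view for triangulation.

>>> send_rows --moves '[[[0, 0, 0, -0.2, -1.6, 1.8, 1], [0, 0, 0, -0.2, -1.6, 1.8, 1], [0, 0, 0, -0.2, -1.6, 1.8, 1], [0, 0, 0, -0.2, -1.6, 1.8, 1], [0, 0, 0, 0, 0, 0, 1]]]'

```text
time_s: 3.55
position: [0.4404, -0.1312, 0.2393]
tcp_rot: [[0.952, 0.305, -0.007], [0.305, -0.952, 0.004], [-0.005, -0.006, -1.0]]
force: [-0.0, -0.1, 0.5]
opening: 1.003
```

```bash
python3 - <<'E'
from h import *
st()
cm,im=snap("w2")
for t in("slot_open","fork_home","plate"):
    print(t,[(np.array(d["location"]).round(4).tolist(),round(d["p"],2),proj("wrist",d["location"],cm).round().tolist()) for d in spot_in("wrist",t)])
cm1=pickle.load(open("w1.pkl","rb"))[0];k=512/796
for p,z in(((352,156),.038),((353,186),.038),((358,253),.032),((274,258),.032),((443,254),.032)): print(p,onz("wrist",np.array(p)*k,z,cm1))
E
```

```text
t 3.55 tcp [ 0.4404 -0.1312  0.2393] F [-0.0188 -0.0847  0.5424] M [-0.0107 -0.0159 -0.0447] op 1.0025549975521577 q [-30.5732  16.3177 103.4911   0.0073  60.6498  41.6848]
[[ 0.9524  0.3047 -0.0068]
 [ 0.3047 -0.9524  0.0042]
 [-0.0052 -0.0061 -1.    ]]
slot_open [([0.5469, -0.1188, 0.0328], 0.85, [276.0, 84.0])]
fork_home [([0.589, -0.1066, 0.0478], 0.61, [278.0, 40.0])]
plate [([0.5522, -0.1169, 0.0253], 0.9, [276.0, 79.0]), ([0.649, -0.3005, 0.0628], 0.22, [472.0, 38.0])]
(352, 156) [ 0.5435 -0.1205  0.038 ]
(353, 186) [ 0.5178 -0.1289  0.038 ]
(358, 253) [ 0.4571 -0.1511  0.032 ]
(274, 258) [ 0.4268 -0.0731  0.032 ]
(443, 254) [ 0.4819 -0.2317  0.032 ]
```

View pics/w2.png

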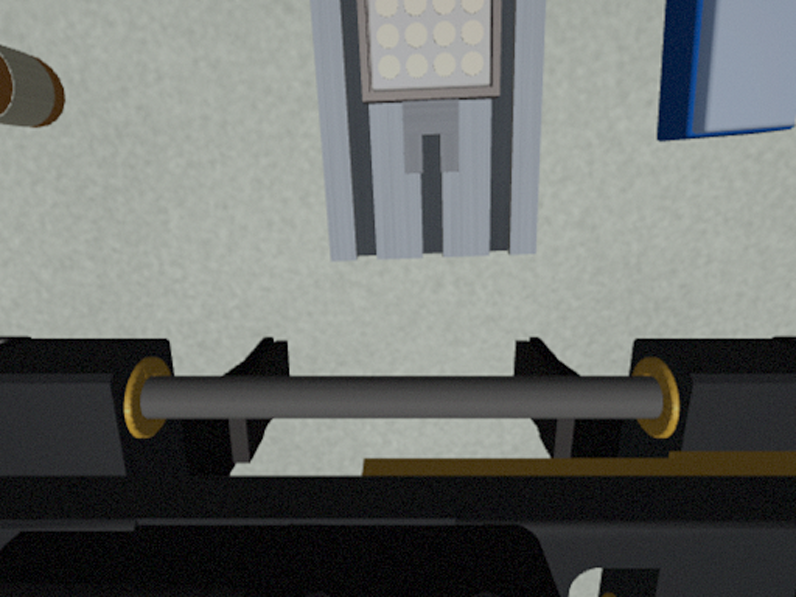

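```bash
cat > fit.py <<'E'
from h import *
from scipy.optimize import least_squares
# plate-slot frame: origin fork_home on plate top z=.032, x out of fork
M={"end":(-.005,0,.006),"tip":(.023,0,.006),"mouth":(.091,0,0),"cL":(.091,-.085,0),"cR":(.091,.085,0),
 "fl":(.023,.021,.006),"fr":(.023,-.021,.006)}
k=512/796
obs={"w1":{"end":(352,156),"tip":(353,186),"mouth":(358,253),"cL":(274,258),"cR":(443,254),"fl":(378,186),"fr":(332,187)},
 "w2":{"end":(431.5,134),"tip":(431.5,172),"mouth":(432.5,255),"cL":(331,261),"cR":(537,253),"fl":(459,171),"fr":(404,173)}}
cms={t:pickle.load(open(t+".pkl","rb"))[0] for t in obs}
def pts(p):
    c,s=np.cos(p[3]),np.sin(p[3]);return {n:np.array([p[0]+c*m[0]-s*m[1],p[1]+s*m[0]+c*m[1],p[2]+m[2]]) for n,m in M.items()}
def res(p):
    P=pts(p);return np.concatenate([proj("w",P[n],cms[t])-np.array(o[n])*k for t in obs for n in o])
if __name__=="__main__":
    for n in M: print(n,tri([ray("w",np.array(obs[t][n])*k,cms[t]) for t in obs]))
    for fz in (0,1):
        f=(lambda p:res(p)) if not fz else (lambda p:res([p[0],p[1],.032,p[3]]))
        r=least_squares(f,[.54,-.12,.032,np.radians(198)],x_scale=[.01,.01,.01,.1]);p=r.x
        print(p,np.degrees(p[3]),np.round(r.fun.reshape(-1,2),1).tolist())
        print("home",p[:2],"open",p[:2]+.061*np.array([np.cos(p[3]),np.sin(p[3])]))
E
python3 fit.py; python3 -c "
from h import *
dl([.47,.25,.28],10)"
```

```text
end [ 0.5434 -0.1212  0.045 ]
tip [ 0.5179 -0.1298  0.0455]
mouth [ 0.4574 -0.1516  0.0381]
cL [ 0.4273 -0.0743  0.037 ]
cR [ 0.4839 -0.2298  0.0447]
fl [ 0.525  -0.151   0.0326]
fr [ 0.5107 -0.1102  0.0366]
tool-cm [ 14.0746 -35.8795  -3.8038] per row [ 1.4075 -3.588  -0.3804]Traceback (most recent call last):
  File "fit.py", line 18, in <module>
    r=least_squares(f,[.54,-.12,.032,np.radians(198)],x_scale=[.01,.01,.01,.1]);p=r.x
    return func(*args, **kwargs)
    vector_fun = VectorFunction(
        fun_wrapped,
    ...<6 lines>...
        workers=workers
    )
    self._update_fun()
    ~~~~~~~~~~~~~~~~^^
    self.f = self.fun_wrapped(xp_copy(self.x))
             ~~~~~~~~~~~~~~~~^^^^^^^^^^^^^^^^^
    return np.atleast_1d(self.fun(x))
                         ~~~~~~~~^^^
    return self.f(x, *self.args, **self.kwargs)
           ~~~~~~^^^^^^^^^^^^^^^^^^^^^^^^^^^^^^
  File "fit.py", line 17, in <lambda>
    f=(lambda p:res(p)) if not fz else (lambda p:res([p[0],p[1],.032,p[3]]))
                ~~~^^^
  File "fit.py", line 13, in res
    P=pts(p);return np.concatenate([proj("w",P[n],cms[t])-np.array(o[n])*k for t in obs for n in o])
                                                                                                 ^
NameError: name 'o' is not defined
```

```bash
sed -i 's/for t in obs for n in o\])/for t,o in obs.items() for n in o])/' fit.py; python3 fit.py | tail -4
```

```text
[ 0.5398 -0.1224  0.0303  3.4849] 199.6677427252586 [[0.5, -0.6], [1.0, 0.0], [0.8, 2.0], [0.1, 0.6], [0.9, -0.4], [-0.8, -0.5], [0.3, -0.2], [-0.5, -0.3], [-0.1, -0.3], [-0.0, 1.0], [-0.4, -0.6], [-1.1, 0.1], [-0.4, -0.3], [0.3, -0.3]]
home [ 0.5398 -0.1224] open [ 0.4824 -0.143 ]
[ 0.5399 -0.1224  0.032   3.4849] 199.6679619957504 [[0.4, -0.7], [0.9, -0.0], [0.7, 2.2], [-0.2, 0.7], [1.1, -0.3], [-0.9, -0.5], [0.1, -0.2], [-0.4, -0.5], [0.0, -0.4], [0.0, 1.2], [-0.6, -0.4], [-0.8, 0.2], [-0.2, -0.4], [0.3, -0.4]]
home [ 0.5399 -0.1224] open [ 0.4825 -0.143 ]
```

>>> send_rows --moves '[[[0, 0, 0, 1.4, -3.6, -0.5, 1], [0, 0, 0, 1.4, -3.6, -0.5, 1], [0, 0, 0, 1.4, -3.6, -0.5, 1], [0, 0, 0, 1.4, -3.6, -0.5, 1], [0, 0, 0, 1.4, -3.6, -0.5, 1]]]'

```text
time_s: 4.25
position: [0.4571, 0.0604, 0.268]
tcp_rot: [[0.953, 0.304, 0.003], [0.304, -0.953, -0.001], [0.003, 0.002, -1.0]]
force: [0.7, -1.2, 0.3]
opening: 1.001
```

>>> send_rows --moves '[[[0, 0, 0, 1.4, -3.6, -0.5, 1], [0, 0, 0, 1.4, -3.6, -0.5, 1], [0, 0, 0, 1.4, -3.6, -0.5, 1], [0, 0, 0, 1.4, -3.6, -0.5, 1], [0, 0, 0, 0, 0, 0, 1]]]'

```text
time_s: 4.75
position: [0.4671, 0.2177, 0.2885]
tcp_rot: [[0.951, 0.309, 0.006], [0.309, -0.951, 0.003], [0.006, -0.001, -1.0]]
force: [0.3, -1.2, -0.9]
opening: 1.001
```

```bash
python3 - <<'E'
from h import *
st()
cm,im=snap("w3")
for t in("knob_mid","tang","rest","bolt"):
    print(t,[(np.array(d["location"]).round(4).tolist(),round(d["p"],2),(proj("wrist",d["location"],cm)*796/512).round().tolist()) for d in spot_in("wrist",t)])
E
```

```text
t 4.75 tcp [0.4671 0.2177 0.2885] F [ 0.3074 -1.2324 -0.8833] M [-0.0276 -0.0899  0.0022] op 1.0005831774289182 q [12.499  17.1085 93.0675  0.0973 69.477  84.4705]
[[ 0.9511  0.3089  0.0056]
 [ 0.3089 -0.9511  0.0029]
 [ 0.0062 -0.001  -1.    ]]
knob_mid [([0.5677, 0.2945, 0.0697], 0.8, [348.0, 116.0]), ([0.6199, 0.3808, 0.0568], 0.75, [262.0, 14.0]), ([0.5758, 0.2917, 0.0726], 0.72, [354.0, 106.0]), ([0.6083, -0.065, 0.0506], 0.23, [760.0, 207.0])]
tang [([0.6254, 0.3801, 0.0559], 0.63, [265.0, 7.0])]
rest [([0.5607, 0.2846, 0.0273], 0.65, [362.0, 135.0])]
bolt [([0.6237, 0.3794, 0.0539], 0.92, [266.0, 11.0]), ([0.5733, 0.2937, 0.0747], 0.57, [350.0, 108.0])]
```

View pics/w3.png

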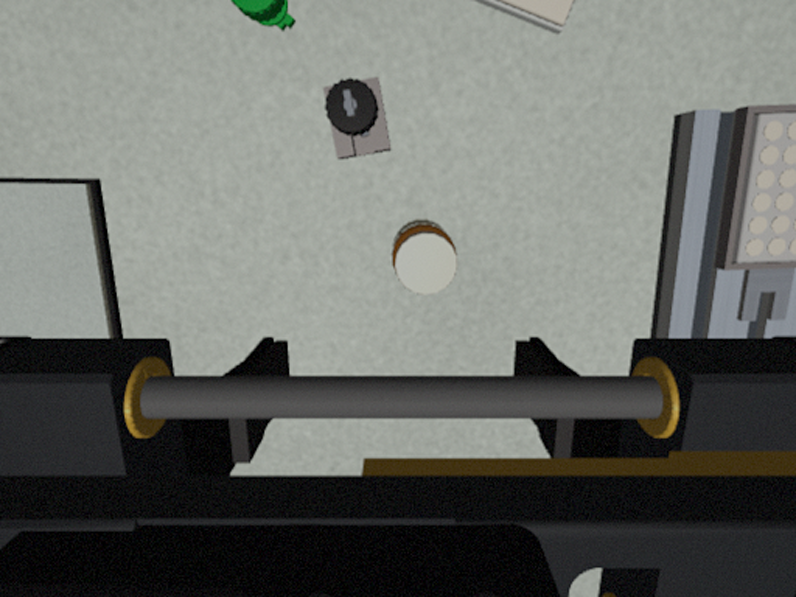

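The bolt's knob shows at (352,107), the tang lies nearly along the rest's groove, and the green look-alike at (262,12) is clearly separate. I'll go over the bolt and turn the wrist, so that plenty of clockwise travel is left later and the opposite side shows.

>>> send_rows --moves '[[[0, 0, 0, 4.4, -1.1, 0, 1], [0, 0, 0, 4.4, -1.1, 0, 1], [0, 0, 0, 4.4, -1.1, 0, 1], [0, 0, 0, 4.4, -1.1, 0, 1], [0, 0, 0, 4.4, -1.1, 0, 1]]]'

```text
time_s: 5.5
position: [0.6597, 0.3322, 0.2864]
tcp_rot: [[0.953, 0.302, -0.0], [0.302, -0.953, -0.0], [-0.0, 0.0, -1.0]]
force: [1.0, -1.1, 0.7]
opening: 1.003
```

>>> send_rows --moves '[[[0, 0, -8.5, 0, 0, 0, 1], [0, 0, -8.5, 0, 0, 0, 1], [0, 0, -8.5, 0, 0, 0, 1], [0, 0, -8.5, 0, 0, 0, 1], [0, 0, -8.5, 0, 0, 0, 1]]]'

```text
time_s: 6.0
position: [0.6583, 0.3313, 0.2861]
tcp_rot: [[0.493, 0.87, -0.001], [0.87, -0.493, -0.001], [-0.001, -0.001, -1.0]]
force: [-1.0, 0.3, -0.1]
opening: 1.001
```

>>> send_rows --moves '[[[0, 0, -8.5, 0, 0, 0, 1], [0, 0, -8.5, 0, 0, 0, 1], [0, 0, -8.5, 0, 0, 0, 1], [0, 0, -8.5, 0, 0, 0, 1], [0, 0, -8.5, 0, 0, 0, 1]]]'

```text
time_s: 6.5
position: [0.6583, 0.3312, 0.2862]
tcp_rot: [[-0.224, 0.975, -0.001], [0.975, 0.224, -0.001], [-0.0, -0.001, -1.0]]
force: [-0.9, 0.1, -0.2]
opening: 1.0
```

>>> send_rows --moves '[[[0, 0, -8.5, 0, 0, 0, 1], [0, 0, -8.5, 0, 0, 0, 1], [0, 0, -8.5, 0, 0, 0, 1], [0, 0, -8.5, 0, 0, 0, 1], [0, 0, -8.5, 0, 0, 0, 1]]]'

```text
time_s: 7.0
position: [0.6583, 0.3312, 0.2862]
tcp_rot: [[-0.824, 0.567, -0.001], [0.567, 0.824, -0.001], [0.0, -0.001, -1.0]]
force: [-0.2, 0.1, 0.8]
opening: 0.997
```

>>> send_rows --moves '[[[0, 0, -8.5, 0, 0, 1, 1], [0, 0, -8.5, 0, 0, 1, 1], [0, 0, -8.5, 0, 0, 1, 1], [0, 0, -8.5, 0, 0, 1, 1], [0, 0, -8.5, 0, 0, 0, 1]]]'

```text
time_s: 7.5
position: [0.6573, 0.3308, 0.2442]
tcp_rot: [[-0.99, -0.138, -0.004], [-0.138, 0.99, -0.002], [0.004, -0.001, -1.0]]
force: [0.4, 0.3, -0.3]
opening: 0.999
```

>>> send_rows --moves '[[[0, 0, -8.5, 0, 0, 0, 1], [0, 0, -8.5, 0, 0, 0, 1], [0, 0, 0, 0, 0, 0, 1], [0, 0, 0, 0, 0, 0, 1], [0, 0, 0, 0, 0, 0, 1]]]'

```text
time_s: 8.0
position: [0.658, 0.3326, 0.2465]
tcp_rot: [[-0.909, -0.416, -0.0], [-0.416, 0.909, -0.0], [0.0, -0.0, -1.0]]
force: [-0.9, 0.4, -1.3]
opening: 0.996
```

```bash
python3 - <<'E'
from h import *
st()
cm,im=snap("w4")
for t in("knob_mid","rest","bolt"):
    print(t,[(np.array(d["location"]).round(4).tolist(),round(d["p"],2),proj("wrist",d["location"],cm).round().tolist()) for d in spot_in("wrist",t)])
b=pickle.load(open("w3.pkl","rb"))[1]
u,v=proj("wrist",[.572,.293,.06],cm).astype(int);print(u,v)
def crop(i,u,v): 
    r=40;u=min(max(u,r),511-r);v=min(max(v,r),383-r);print("crop origin",u-r,v-r);return cv2.resize(i[v-r:v+r,u-r:u+r],(400,400),interpolation=cv2.INTER_CUBIC)
cv2.imwrite("pics/c4.png",cv2.convertScaleAbs(np.hstack([crop(b,228,72),crop(im,u,v)]),alpha=1.5,beta=20))
E
```

```text
t 8.0 tcp [0.658  0.3326 0.2465] F [-0.9153  0.3884 -1.3149] M [ 0.1314 -0.0445  0.0091] op 0.9961891813640223 q [ 18.1575  38.3161  62.186   -0.0028  79.5112 -96.4117]
[[-0.9095 -0.4158 -0.0002]
 [-0.4158  0.9095 -0.0001]
 [ 0.0002 -0.     -1.    ]]
knob_mid [([0.6284, 0.383, 0.0668], 0.94, [307.0, 169.0]), ([0.5703, 0.2908, 0.0723], 0.88, [257.0, 88.0])]
rest [([0.5703, 0.2953, 0.024], 0.89, [260.0, 93.0])]
bolt [([0.5758, 0.2919, 0.0703], 0.97, [255.0, 93.0]), ([0.6307, 0.388, 0.0654], 0.61, [310.0, 172.0]), ([0.6311, -0.003, 0.0265], 0.55, [11.0, 32.0])]
257 90
crop origin 188 32
crop origin 217 50
```

View pics/c4.png

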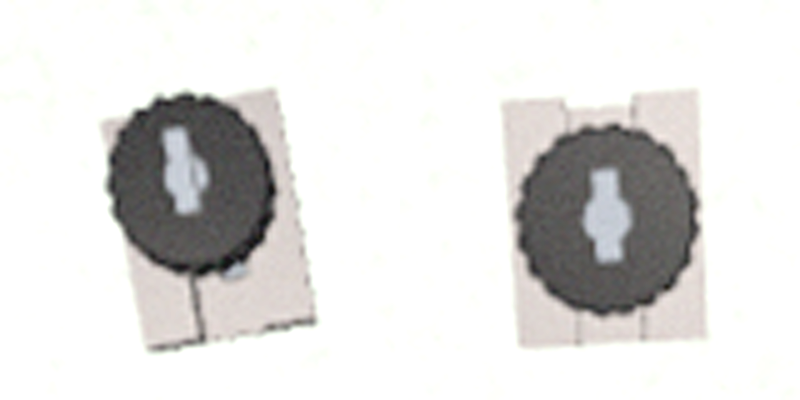

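```bash
python3 - <<'E'
from h import *
L=pickle.load(open("w3.pkl","rb"))[0];R=pickle.load(open("w4.pkl","rb"))[0]
l=lambda x,y:np.array([188+x/5-.4,32+y/5-.4]);r=lambda x,y:np.array([217+(x-400)/5-.4,50+y/5-.4])
print("tang",tri([ray("w",l(181,170),L),ray("w",r(606,215),R)]))
print("tang z.088:",onz("w",l(181,170),.088,L),onz("w",r(606,215),.088,R))
ang=lambda a,b:np.degrees(np.arctan2(*(b-a)[:2][::-1]))
print("tang ang",ang(onz("w",l(189,213),.088,L),onz("w",l(174,126),.088,L)),ang(onz("w",r(603,168),.088,R),onz("w",r(609,262),.088,R)))
# knob top rim centre
print("knob top centre @.08",onz("w",l(191,183),.074,L),onz("w",r(607,219),.074,R))
c=[onz("w",r(*p),.026,R) for p in((502,101),(697,90),(708,338),(521,347))]
print("rest",np.mean(c,0),ang(c[0],c[3]),ang(c[1],c[2]),np.linalg.norm(c[0]-c[1]),np.linalg.norm(c[1]-c[2]))
c=[onz("w",l(*p),.026,L) for p in((104,121),(275,90),(315,322),(150,348))]
print("rest",np.mean(c,0),ang(c[3],c[0]),ang(c[2],c[1]),np.linalg.norm(c[0]-c[1]),np.linalg.norm(c[1]-c[2]))
E
```

```text
tang [0.5755 0.2945 0.0882]
tang z.088: [0.5755 0.2945 0.088 ] [0.5755 0.2945 0.088 ]
tang ang 26.80436692917517 28.317208123536275
knob top centre @.08 [0.5751 0.2936 0.074 ] [0.5752 0.2947 0.074 ]
rest [0.5729 0.2936 0.026 ] 28.165784617352703 28.11743667345822 0.04789764488112626 0.059016996065005906
rest [0.5726 0.2925 0.026 ] 27.97606238414344 27.82043969885137 0.04693396164987064 0.06030778672371802
```

>>> send_rows --moves '[[[0, 0, 0, 2.3, 0, 2, 1], [0, 0, 0, 2.3, 0, 2, 1], [0, 0, 0, 2.3, 0, 2, 1], [0, 0, 0, 2.2, 0, 2, 1], [0, 0, -3.5, 0, 0, 2, 1]]]'

```text
time_s: 8.7
position: [0.5717, 0.2944, 0.146]
tcp_rot: [[-0.88, -0.474, -0.004], [-0.474, 0.88, -0.001], [0.004, 0.001, -1.0]]
force: [0.2, 0.1, 0.1]
opening: 0.999
```

>>> send_rows --moves '[[[0, 0, 0, 0, 0, 1, 1], [0, 0, 0, 0, 0, 1, 1], [0, 0, 0, 0, 0, 0, 1], [0, 0, 0, 0, 0, 0, 1], [0, 0, 0, 0, 0, 0, 1]]]'

```text
time_s: 9.2
position: [0.576, 0.2956, 0.1274]
tcp_rot: [[-0.881, -0.473, 0.002], [-0.473, 0.881, 0.001], [-0.002, -0.0, -1.0]]
force: [-0.5, -0.2, 0.8]
opening: 1.003
```

```bash
python3 - <<'E'
from h import *
st(); dl([.5755,.2945,.047])
E
```

```text
t 9.2 tcp [0.576  0.2956 0.1274] F [-0.4893 -0.2188  0.7637] M [ 0.1352 -0.1376 -0.0111] op 1.003056733372073 q [  17.2982   38.2585   83.4699    0.0002   58.1552 -100.938 ]
[[-0.881  -0.4731  0.0019]
 [-0.4731  0.881   0.0006]
 [-0.002  -0.0004 -1.    ]]
tool-cm [ 0.1159 -0.0737  8.0408] per row [ 0.1159 -0.0737  8.0408]
```

>>> send_rows --moves '[[[0, 0, 0, 0.1, 0, 2, 1], [0, 0, 0, 0, 0, 2, 1], [0, 0, 0, 0, 0, 2, 1], [0, 0, 0, 0, 0, 1.5, 1], [0, 0, 0, 0, 0, 0.5, 1]]]'

```text
time_s: 9.7
position: [0.5736, 0.2946, 0.0453]
tcp_rot: [[-0.881, -0.473, -0.002], [-0.473, 0.881, -0.001], [0.002, 0.0, -1.0]]
force: [0.3, 0.2, 0.9]
opening: 1.0
```

>>> send_rows --moves '[[[0, 0, 0, 0, 0, 0, 1], [0, 0, 0, 0, 0, 0, 1], [0, 0, 0, 0, 0, 0, -1], [0, 0, 0, 0, 0, 0, -1], [0, 0, 0, 0, 0, 0, -1]]]'

```text
time_s: 10.2
position: [0.5745, 0.295, 0.0472]
tcp_rot: [[-0.881, -0.473, 0.001], [-0.473, 0.881, 0.0], [-0.001, -0.0, -1.0]]
force: [0.1, 0.5, 0.6]
opening: 0.81
```

>>> send_rows --moves '[[[0, 0, 0, 0, 0, 0, -1], [0, 0, 0, 0, 0, 0, -1], [0, 0, 0, 0, 0, 0, -1], [0, 0, 0, 0, 0, 0, -1], [0, 0, 0, 0, 0, 0, -1]]]'

```text
time_s: 10.7
position: [0.5742, 0.2948, 0.0466]
tcp_rot: [[-0.881, -0.473, -0.0], [-0.473, 0.881, -0.0], [0.0, -0.0, -1.0]]
force: [0.4, 0.5, 0.6]
opening: 0.453
```

```bash
python3 - <<'E'
from h import *
st()
cm,im=snap("w5")
E
```

```text
t 10.7 tcp [0.5742 0.2948 0.0466] F [0.4    0.4517 0.6402] M [ 0.0707 -0.1495 -0.0038] op 0.45283892605058834 q [  17.2763   44.5334   86.0145   -0.0035   49.4545 -100.9742]
[[-0.8809 -0.4734 -0.    ]
 [-0.4734  0.8809 -0.0001]
 [ 0.     -0.     -1.    ]]
```

>>> send_rows --moves '[[[0, 0, 0, 0, 0, -0.5, -1], [0, 0, 0, 0, 0, -1.5, -1], [0, 0, 0, 0, 0, -3, -1], [0, 0, 0, 0, 0, -4, -1], [0, 0, 0, 0, 0, -4, -1]]]'

```text
time_s: 11.25
position: [0.5736, 0.2947, 0.1782]
tcp_rot: [[-0.881, -0.473, -0.001], [-0.473, 0.881, -0.0], [0.001, 0.0, -1.0]]
force: [0.4, 0.9, -2.0]
opening: 0.452
```

>>> send_rows --moves '[[[0, 0, 0, 0, 0, 0, -1], [0, 0, 0, 0, 0, 0, -1], [0, 0, 0, 0, 0, 0, -1], [0, 0, 0, 0, 0, 0, -1], [0, 0, 0, 0, 0, 0, -1]]]'

```text
time_s: 11.75
position: [0.5732, 0.2945, 0.1748]
tcp_rot: [[-0.881, -0.473, -0.003], [-0.473, 0.881, -0.001], [0.003, 0.001, -1.0]]
force: [-0.3, 0.0, -3.6]
opening: 0.448
```

```bash
python3 - <<'E'
from h import *
st(); snap("w6")
for z in (.52,.0): pass
dl([.4825-.001*.94,-.143,.175],11)
im=capture("scene");top=capture("top")
cv2.imwrite("pics/w6.png",np.hstack([cv2.resize(pickle.load(open("w6.pkl","rb"))[1],(400,300)),cv2.resize(im[100:250,300:500],(400,300),interpolation=cv2.INTER_CUBIC)]))
E
```

```text
t 11.75 tcp [0.5732 0.2945 0.1748] F [-0.2528  0.0013 -3.6098] M [ 0.1491 -0.1349  0.0039] op 0.4481044207248847 q [  17.276    34.8365   81.597     0.0034   63.7629 -100.9714]
[[-0.8809 -0.4733 -0.0033]
 [-0.4733  0.8809 -0.001 ]
 [ 0.0034  0.0007 -1.    ]]
tool-cm [ 28.8034 -34.1978   0.0661] per row [ 2.6185 -3.1089  0.006 ]
```

View pics/w6.png

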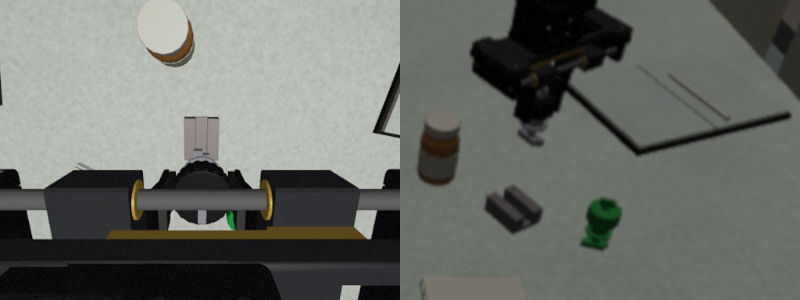

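The wrist and scene pictures show the bolt lifted clear of its rest by the knob, the rest empty, and the green look-alike and jar untouched. Now I carry it to the slot.

>>> send_rows --moves '[[[0, 0, 0, 1.5, -1.8, 0, -1], [0, 0, 0, 2.6, -3.1, 0, -1], [0, 0, 0, 2.6, -3.1, 0, -1], [0, 0, 0, 2.6, -3.1, 0, -1], [0, 0, 0, 2.6, -3.1, 0, -1]]]'

```text
time_s: 12.4
position: [0.5362, 0.1121, 0.1765]
tcp_rot: [[-0.881, -0.474, 0.0], [-0.474, 0.881, -0.0], [-0.0, -0.0, -1.0]]
force: [0.4, -0.9, -2.9]
opening: 0.449
```

>>> send_rows --moves '[[[0, 0, 0, 2.6, -3.1, 0, -1], [0, 0, 0, 2.6, -3.1, 0, -1], [0, 0, 0, 2.6, -3.1, 0, -1], [0, 0, 0, 2.6, -3.1, 0, -1], [0, 0, 0, 2.6, -3.1, 0, -1]]]'

```text
time_s: 12.9
position: [0.4951, -0.0863, 0.1766]
tcp_rot: [[-0.881, -0.473, 0.0], [-0.473, 0.881, -0.0], [-0.0, -0.0, -1.0]]
force: [-1.0, 0.1, -2.3]
opening: 0.451
```

>>> send_rows --moves '[[[0, 0, 0, 2.6, -3.1, 0, -1], [0, 0, 0, 1.3, -1.5, 0, -1], [0, 0, 4.2, 0, 0, 0, -1], [0, 0, 4.2, 0, 0, 0, -1], [0, 0, 0, 0, 0, 0, -1]]]'

```text
time_s: 13.4
position: [0.4829, -0.1441, 0.1766]
tcp_rot: [[-0.941, -0.339, 0.0], [-0.339, 0.941, -0.0], [-0.0, -0.0, -1.0]]
force: [-0.2, -1.1, -1.9]
opening: 0.448
```

>>> send_rows --moves '[[[0, 0, 0, 0, 0, 1, -1], [0, 0, 0, 0, 0, 1, -1], [0, 0, 0, 0, 0, 1, -1], [0, 0, 0, 0, 0, 0, -1], [0, 0, 0, 0, 0, 0, -1]]]'

```text
time_s: 13.9
position: [0.4825, -0.1433, 0.1459]
tcp_rot: [[-0.94, -0.34, -0.001], [-0.34, 0.94, 0.001], [0.001, 0.001, -1.0]]
force: [1.3, 0.9, -2.7]
opening: 0.451
```

```bash
python3 - <<'E'
from h import *
st(); cm,im=snap("w7");dl([.4816,-.1433,.0726])
for n in("scene","top"):
    i=capture(n);cv2.imwrite(f"{n}7.png",i)
    u,v=proj(n,[.4825,-.143,.09]).astype(int);print(n,u,v)
    for t in("flange_under","knob_mid","bolt","tang"): print(t,[(np.array(d["location"]).round(4).tolist(),round(d["p"],2)) for d in spot_in(n,t)])
i=cv2.imread("scene7.png");u,v=proj("scene",[.4825,-.143,.08]).astype(int)
a=cv2.resize(i[v-38:v+37,u-50:u+50],(400,300),interpolation=cv2.INTER_CUBIC);a=cv2.convertScaleAbs(a,alpha=1.6,beta=10)
b=cv2.convertScaleAbs(cv2.resize(im,(400,300)),alpha=1.4)
cv2.imwrite("pics/w7c.png",np.hstack([a,b]));print("origin",u-50,v-38)
E
```

```text
t 13.9 tcp [ 0.4825 -0.1433  0.1459] F [ 1.3145  0.891  -2.7298] M [ 0.0728 -0.1177 -0.0264] op 0.45062940089211856 q [ -29.2803   27.5786  103.6779   -0.0011   48.8302 -139.1593]
[[-0.9404 -0.34   -0.0013]
 [-0.34    0.9404  0.0007]
 [ 0.001   0.0011 -1.    ]]
tool-cm [0.114  0.0647 7.3719] per row [0.114  0.0647 7.3719]
scene 198 165
flange_under [([0.4955, -0.1388, 0.1633], 0.79), ([0.6441, 0.3842, 0.0581], 0.71)]
knob_mid [([0.4954, -0.142, 0.1657], 0.65), ([0.6467, 0.3814, 0.0606], 0.59)]
bolt [([0.4933, -0.1406, 0.1635], 0.64), ([0.6378, 0.385, 0.0573], 0.64)]
tang [([0.4931, -0.1392, 0.1566], 0.72), ([0.6435, 0.385, 0.0541], 0.68), ([0.7043, -0.31, 0.0639], 0.32)]
top 324 229
flange_under [([0.6361, 0.3877, 0.0678], 0.47)]
knob_mid [([0.6327, 0.3813, 0.069], 0.56)]
bolt [([0.6298, 0.381, 0.0667], 0.76)]
tang [([0.6315, 0.3836, 0.0634], 0.47)]
origin 149 130
```

View pics/w7c.png

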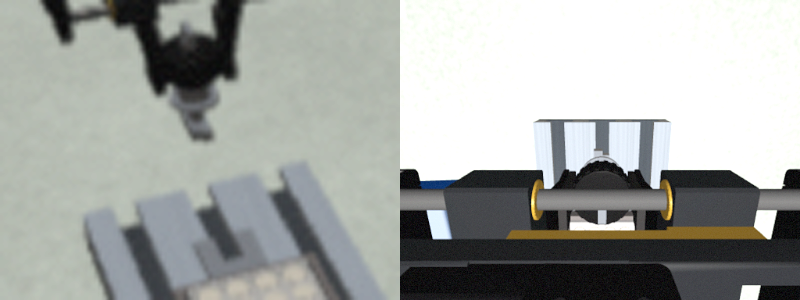

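The scene crop shows the bolt upright in the fingers above the slot. The wrist crop shows the head at about (598,152) in line with the middle slot at about (602,130). I'll check the lateral fit numerically.

```bash
python3 - <<'E'
from h import *
cm,im,s=pickle.load(open("w7.pkl","rb"))
g=im.astype(int).sum(2)
H=np.array([.5399,-.1224]);a=np.radians(199.67);X=np.array([np.cos(a),np.sin(a)]);Y=np.array([-X[1],X[0]])
P=lambda x,y,z:proj("w",[*(H+X*x+Y*y),z],cm)
for x in(.091,.085,.08,.075): print("slot",x,P(x,-.0085,.032),P(x,.0085,.032), "corners" ,P(x,-.085,.032),P(x,.085,.032))
for r in(158,162,166,170,174,180,186,192): print(r,(g[r,225:292:1]//3).tolist())
T=np.array(s["position"]);R=np.array(s["tcp_rot"])
h=lambda x,y,z:proj("w",T+R@np.array([x,y,z]),cm)
print("head near end corners",h(.016,-.007,.0406-.000),h(.016,.007,.0406),h(.016,-.007,.0326),h(.016,.007,.0326))
E
```

```text
slot 0.091 [267.4619 156.6023] [249.6217 156.5698] corners [347.7032 156.7486] [169.3018 156.4234]
slot 0.085 [267.3966 162.8465] [249.6547 162.8147] corners [347.1965 162.9895] [169.777  162.6716]
slot 0.08 [267.3428 167.9977] [249.6819 167.9665] corners [346.7786 168.138 ] [170.169  167.8261]
slot 0.075 [267.2895 173.1021] [249.7088 173.0715] corners [346.3645 173.2397] [170.5575 172.9337]
158 [177, 176, 174, 172, 170, 174, 178, 176, 170, 170, 174, 175, 175, 174, 173, 173, 168, 170, 176, 176, 177, 174, 174, 176, 167, 113, 78, 81, 78, 79, 81, 80, 77, 82, 81, 78, 76, 83, 79, 80, 79, 72, 115, 161, 173, 172, 172, 177, 174, 174, 176, 175, 174, 171, 172, 169, 176, 175, 177, 174, 172, 172, 173, 175, 175, 173, 170]
162 [176, 174, 173, 171, 170, 172, 175, 175, 169, 167, 171, 175, 173, 169, 171, 170, 167, 167, 172, 173, 175, 174, 172, 174, 165, 113, 77, 78, 79, 76, 79, 78, 79, 80, 82, 78, 82, 79, 83, 81, 81, 76, 114, 163, 173, 172, 174, 174, 173, 173, 175, 176, 172, 169, 170, 170, 175, 175, 175, 174, 173, 173, 171, 175, 175, 170, 168]
166 [175, 174, 174, 172, 170, 172, 175, 174, 171, 167, 17
[... 1286 characters left out ...]
5, 169, 169, 173, 173, 171, 169, 172, 170, 167, 170, 175, 177, 175, 169, 173, 179, 129, 79, 76, 79, 78, 81, 77, 80, 82, 77, 78, 83, 80, 81, 80, 79, 74, 137, 168, 171, 170, 174, 174, 175, 174, 173, 173, 171, 170, 170, 172, 176, 175, 175, 173, 174, 174, 174, 174, 172, 169, 167]
192 [174, 175, 175, 171, 172, 172, 174, 174, 174, 171, 166, 171, 174, 172, 170, 172, 171, 169, 171, 175, 177, 177, 161, 114, 80, 83, 84, 85, 84, 84, 83, 83, 85, 83, 83, 80, 81, 82, 82, 81, 80, 73, 135, 170, 172, 170, 174, 174, 172, 174, 174, 174, 171, 171, 172, 170, 174, 173, 174, 173, 173, 174, 175, 175, 173, 166, 167]
head near end corners [248.0376 190.6572] [267.4954 190.6236] [247.6681 193.5892] [267.8752 193.5543]
```

```bash
python3 - <<'E'
from h import *
cm,im,s=pickle.load(open("w7.pkl","rb"))
g=im.astype(int).sum(2)//3
print("plate end col 230:",g[148:164,230].tolist(),"col 290",g[148:164,290].tolist())
c=im[140:230,215:300];cv2.imwrite("pics/w7d.png",cv2.convertScaleAbs(cv2.resize(c,None,fx=7,fy=6.6,interpolation=cv2.INTER_NEAREST),alpha=1.3))
T=np.array(s["position"]);R=np.array(s["tcp_rot"])
for z in(.0406,.0326):
  for x in(-.018,.016): print(z,x,[ (proj("w",T+R@np.array([x,y,z]),cm)-[215,140])*[7,6.6] for y in(-.007,.007)])
E
```

```text
plate end col 230: [188, 187, 188, 193, 153, 54, 86, 91, 133, 169, 174, 174, 174, 172, 172, 173] col 290 [188, 188, 186, 191, 152, 57, 88, 87, 146, 177, 173, 171, 172, 172, 170, 171]
0.0406 -0.018 [array([234.5108, 623.9604]), array([365.2798, 623.7421])]
0.0406 0.016 [array([231.263 , 334.3373]), array([367.4676, 334.1154])]
0.0326 -0.018 [array([232.1512, 653.2034]), array([367.7479, 652.9766])]
0.0326 0.016 [array([228.6765, 353.689 ]), array([370.1265, 353.4582])]
```

View pics/w7d.png

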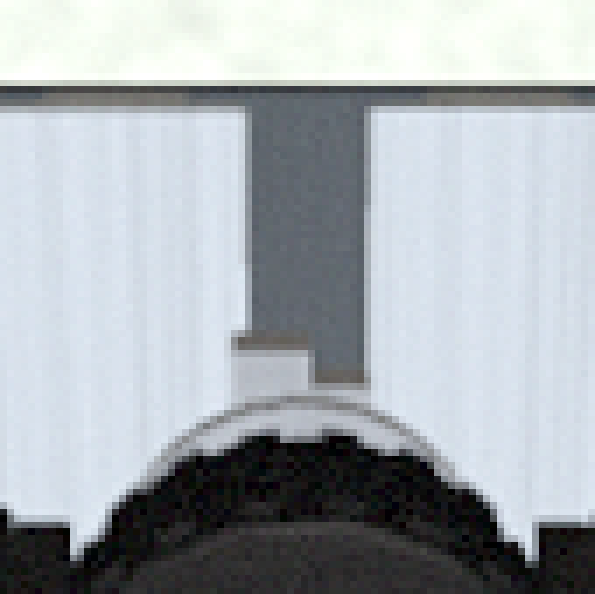

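The close crop shows the head's edges at columns 232–368, as predicted (231–368). The bolt is therefore upright, its yaw is right, and it is about 0.5 mm off the slot's centre. I'll correct that and lower it.

>>> send_rows --moves '[[[0, 0, 0, 0.05, 0.05, 1.5, -1], [0, 0, 0, 0, 0, 2, -1], [0, 0, 0, 0, 0, 2, -1], [0, 0, 0, 0, 0, 1, -1], [0, 0, 0, 0, 0, 0, -1]]]'

```text
time_s: 14.95
position: [0.4814, -0.1429, 0.0804]
tcp_rot: [[-0.941, -0.339, -0.003], [-0.339, 0.941, 0.001], [0.002, 0.002, -1.0]]
force: [-0.4, 0.4, -1.8]
opening: 0.45
```

>>> send_rows --moves '[[[0, 0, 0, 0, 0, 0, -1], [0, 0, 0, 0, 0, 0.3, -1], [0, 0, 0, 0, 0, 0.3, -1], [0, 0, 0, 0, 0, 0.2, -1], [0, 0, 0, 0, 0, 0, -1]]]'

```text
time_s: 15.45
position: [0.4821, -0.1433, 0.0735]
tcp_rot: [[-0.941, -0.34, -0.0], [-0.34, 0.941, 0.0], [0.0, 0.0, -1.0]]
force: [-0.5, 0.5, -2.5]
opening: 0.454
```

>>> send_rows --moves '[[[0, 0, 0, 0, 0.04, 0.2, -1], [0, 0, 0, 0, 0, 0.2, -1], [0, 0, 0, 0, 0, 0.2, -1], [0, 0, 0, 0, 0, 0.2, -1], [0, 0, 0, 0, 0, 0, -1]]]'

```text
time_s: 15.95
position: [0.4819, -0.1428, 0.0652]
tcp_rot: [[-0.941, -0.34, -0.001], [-0.34, 0.941, 0.0], [0.0, 0.001, -1.0]]
force: [-0.2, 0.2, -2.2]
opening: 0.449
```

>>> send_rows --moves '[[[0, 0, 0, 0, 0, 0.2, -1], [0, 0, 0, 0, 0, 0.2, -1], [0, 0, 0, 0, 0, 0.2, -1], [0, 0, 0, 0, 0, 0.2, -1], [0, 0, 0, 0, 0, 0, -1]]]'

```text
time_s: 16.45
position: [0.4818, -0.1428, 0.0572]
tcp_rot: [[-0.941, -0.34, -0.001], [-0.34, 0.941, 0.0], [0.0, 0.001, -1.0]]
force: [-0.4, -0.3, -2.4]
opening: 0.452
```

```bash
python3 - <<'E'
from h import *
st()
E
```

```text
t 16.45 tcp [ 0.4818 -0.1428  0.0572] F [-0.4484 -0.2522 -2.407 ] M [ 0.1147 -0.1052 -0.0571] op 0.45226095847707537 q [ -29.2724   36.6302  107.128     0.0006   36.2819 -139.1217]
[[-0.9406 -0.3395 -0.0006]
 [-0.3395  0.9406  0.0003]
 [ 0.0005  0.0005 -1.    ]]
```

```bash
python3 - <<'E'
from h import *
cm,im,s=pickle.load(open("w7.pkl","rb"));T=np.array(s["position"]);R=np.array(s["tcp_rot"])
for h in(.022,.0225,.023,.0235,.024,.0245,.025,.0255): print(h,[(proj("w",T+R@np.array([.016,0,.0406-h-d]),cm)[1]-140)*6.6 for d in(0,.003)])
print(((proj("w",T+R@np.array([.016,-.004,.0406]),cm)[1]-140)*6.6),im.astype(int).sum(2)[188:206,258]//3,im.astype(int).sum(2)[188:206,255]//3)
E
```

```text
0.022 [np.float64(391.2759631031215), np.float64(400.07513524898263)]
0.0225 [np.float64(392.7235182436784), np.float64(401.56864581150853)]
0.023 [np.float64(394.1785840487329), np.float64(403.0700280052984)]
0.0235 [np.float64(395.64121912413736), np.float64(404.579344226596)]
0.024 [np.float64(397.11148268707404), np.float64(406.09665753285384)]
0.0245 [np.float64(398.58943457404445), np.float64(407.6220316515201)]
0.025 [np.float64(400.07513524898263), np.float64(409.1555309889552)]
0.0255 [np.float64(401.56864581150853), np.float64(410.6972206394993)]
334.28975626804646 [ 83  79  76  75  83 129 154 150 150 150 150 138 102 117 146 145 145 136] [ 83  82  76  72  83 128 147 143 143 145 144 140 107 118 146 147 144 139]
```

>>> send_rows --moves '[[[0, 0, 0, 0, 0, 0.06, -1], [0, 0, 0, -0.5, 0, 0, -1], [0, 0, 0, -0.5, 0, 0, -1], [0, 0, 0, -0.5, 0, 0, -1], [0, 0, 0, 0, 0, 0, -1]]]'

```text
time_s: 16.95
position: [0.4974, -0.1379, 0.0571]
tcp_rot: [[-0.94, -0.34, 0.002], [-0.34, 0.94, -0.001], [-0.001, -0.001, -1.0]]
force: [-0.4, 0.3, -2.6]
opening: 0.452
```

>>> send_rows --moves '[[[0, 0, 0, -0.25, 0, 0, -1], [0, 0, 0, -0.25, 0, 0, -1], [0, 0, 0, -0.25, 0, 0, -1], [0, 0, 0, -0.25, 0, 0, -1], [0, 0, 0, 0, 0, 0, -1]]]'

```text
time_s: 17.45
position: [0.506, -0.1345, 0.057]
tcp_rot: [[-0.941, -0.34, 0.001], [-0.34, 0.941, -0.0], [-0.0, -0.0, -1.0]]
force: [-0.6, 0.1, -2.7]
opening: 0.453
```

```bash
python3 - <<'E'
from h import *
st();dl([*(np.array([.5399,-.1224])+.0015*np.array([-.9417,-.3365])),.0566])
E
```

```text
t 17.45 tcp [ 0.506  -0.1345  0.057 ] F [-0.6097  0.1347 -2.6782] M [ 0.1125 -0.1482  0.0335] op 0.4529231997194992 q [ -27.1235   37.5285  104.1564    0.0026   38.2832 -136.9864]
[[-0.9405 -0.3397  0.0005]
 [-0.3397  0.9405 -0.0002]
 [-0.0004 -0.0004 -1.    ]]
tool-cm [-3.4471 -0.0146  0.0392] per row [-3.4471 -0.0146  0.0392]
```

>>> send_rows --moves '[[[0, 0, 0, -0.25, 0, 0.03, -1], [0, 0, 0, -0.25, 0, 0, -1], [0, 0, 0, -0.25, 0, 0, -1], [0, 0, 0, -0.25, 0, 0, -1], [0, 0, 0, 0, 0, 0, -1]]]'

```text
time_s: 17.95
position: [0.5155, -0.1311, 0.0567]
tcp_rot: [[-0.94, -0.34, 0.001], [-0.34, 0.94, -0.0], [-0.0, -0.0, -1.0]]
force: [-0.6, -0.7, -3.5]
opening: 0.447
```

>>> send_rows --moves '[[[0, 0, 0, -0.3, 0, 0, -1], [0, 0, 0, -0.3, 0, 0, -1], [0, 0, 0, -0.3, 0, 0, -1], [0, 0, 0, -0.3, 0, 0, -1], [0, 0, 0, 0, 0, 0, -1]]]'

```text
time_s: 18.45
position: [0.5269, -0.127, 0.0567]
tcp_rot: [[-0.94, -0.34, 0.001], [-0.34, 0.94, -0.0], [-0.001, -0.001, -1.0]]
force: [-0.6, -0.3, -2.8]
opening: 0.454
```

>>> send_rows --moves '[[[0, 0, 0, -0.3, 0, 0, -1], [0, 0, 0, -0.3, 0, 0, -1], [0, 0, 0, -0.2, 0, 0, -1], [0, 0, 0, -0.1, 0, 0, -1], [0, 0, 0, 0, 0, 0, -1]]]'

```text
time_s: 18.95
position: [0.5349, -0.1239, 0.0566]
tcp_rot: [[-0.941, -0.34, 0.0], [-0.34, 0.941, -0.0], [-0.0, -0.0, -1.0]]
force: [-0.2, 0.8, -2.6]
opening: 0.452
```

>>> send_rows --moves '[[[0, 0, 0, -0.1, 0, 0, -1], [0, 0, 0, -0.1, 0, 0, -1], [0, 0, 0, -0.05, 0, 0, -1], [0, 0, 0, 0, 0, 0, -1], [0, 0, 0, 0, 0, 0, -1]]]'

```text
time_s: 19.45
position: [0.537, -0.1231, 0.0567]
tcp_rot: [[-0.941, -0.34, -0.0], [-0.34, 0.941, 0.0], [0.0, 0.0, -1.0]]
force: [-0.1, 0.4, -3.1]
opening: 0.455
```

>>> send_rows --moves '[[[0, 0, 0, -0.05, 0, 0, -1], [0, 0, 0, -0.05, 0, 0, -1], [0, 0, 0, 0, 0, 0, -1], [0, 0, 0, 0, 0, 0, -1], [0, 0, 0, 0, 0, 0, -1]]]'

```text
time_s: 19.95
position: [0.538, -0.1227, 0.0567]
tcp_rot: [[-0.941, -0.34, 0.0], [-0.34, 0.941, 0.0], [-0.0, 0.0, -1.0]]
force: [0.2, 0.0, -2.3]
opening: 0.449
```

>>> send_rows --moves '[[[0, 0, 0, -0.05, 0, 0, -1], [0, 0, 0, 0, 0, 0, -1], [0, 0, 0, -0.05, 0, 0, -1], [0, 0, 0, 0, 0, 0, -1], [0, 0, 0, 0, 0, 0, -1]]]'

```text
time_s: 20.45
position: [0.5387, -0.1225, 0.0566]
tcp_rot: [[-0.941, -0.34, -0.0], [-0.34, 0.941, 0.0], [0.0, 0.0, -1.0]]
force: [-0.5, -0.3, -2.5]
opening: 0.452
```

>>> send_rows --moves '[[[0, 0, 0, -0.05, 0, 0, -1], [0, 0, 0, 0, 0, 0, -1], [0, 0, 0, -0.05, 0, 0, -1], [0, 0, 0, 0, 0, 0, -1], [0, 0, 0, 0, 0, 0, -1]]]'

```text
time_s: 20.95
position: [0.5393, -0.1221, 0.0566]
tcp_rot: [[-0.941, -0.34, -0.001], [-0.34, 0.941, 0.0], [0.001, 0.0, -1.0]]
force: [-3.8, -2.5, -0.6]
opening: 0.451
```

Contact came at 4.4 N, so the stem is home at bolt (0.540, -0.122), against the fitted (0.5399, -0.1224). I'll open the fingers so the flange settles on the foot, centre the tool on the bolt's axis, and regrip.

>>> send_rows --moves '[[[0, 0, 0, 0.03, 0, 0, -1], [0, 0, 0, 0, 0, 0, 0.2], [0, 0, 0, 0, 0, 0, 0.2], [0, 0, 0, 0, 0, 0, 0.2], [0, 0, 0, -0.13, 0, 0, 0.2]]]'

```text
time_s: 21.45
position: [0.5415, -0.1217, 0.0569]
tcp_rot: [[-0.941, -0.339, 0.001], [-0.339, 0.941, -0.0], [-0.001, -0.001, -1.0]]
force: [-0.1, -0.6, 0.3]
opening: 0.592
```

>>> send_rows --moves '[[[0, 0, 0, 0, 0, 0, 0.2], [0, 0, 0, 0, 0, 0, 0.2], [0, 0, 0, 0, 0, 0, -1], [0, 0, 0, 0, 0, 0, -1], [0, 0, 0, 0, 0, 0, -1]]]'

```text
time_s: 21.95
position: [0.5408, -0.1217, 0.0566]
tcp_rot: [[-0.941, -0.339, 0.0], [-0.339, 0.941, 0.0], [-0.0, 0.0, -1.0]]
force: [0.5, -0.8, -0.9]
opening: 0.452
```

>>> send_rows --moves '[[[0, 0, 0, 0, 0, 0, -1], [0, 0, 0, 0, 0, 0, -1], [0, 0, 0, 0, 0, 0, -1], [0, 0, 0, 0, 0, 0, -1], [0, 0, 0, 0, 0, 0, -1]]]'

```text
time_s: 22.45
position: [0.5408, -0.1217, 0.0566]
tcp_rot: [[-0.941, -0.34, -0.0], [-0.34, 0.941, -0.0], [0.0, -0.0, -1.0]]
force: [1.0, 0.0, 0.2]
opening: 0.456
```

```bash
python3 - <<'E'
from h import *
s=st();cm,im=snap("w8");dl([.5402,-.1218,.0566])
T=np.array(s["position"]);print("tang pred px",proj("w",[.5402,-.1218,.0977],cm))
c=im[140:230,215:300];cv2.imwrite("pics/w8d.png",cv2.convertScaleAbs(cv2.resize(c,None,fx=7,fy=6.6,interpolation=cv2.INTER_NEAREST),alpha=1.3))
E
```

```text
t 22.45 tcp [ 0.5408 -0.1217  0.0566] F [1.0477 0.0405 0.1673] M [ 0.0944 -0.0993 -0.0238] op 0.4556553222033999 q [ -24.2361   38.9633   99.6447   -0.0026   41.3934 -134.084 ]
[[-0.9406 -0.3396 -0.    ]
 [-0.3396  0.9406 -0.    ]
 [ 0.     -0.     -1.    ]]
tool-cm [0.0601 0.017  0.0044] per row [0.0601 0.017  0.0044]
tang pred px [258.8569 267.0028]
```

View pics/w8d.png

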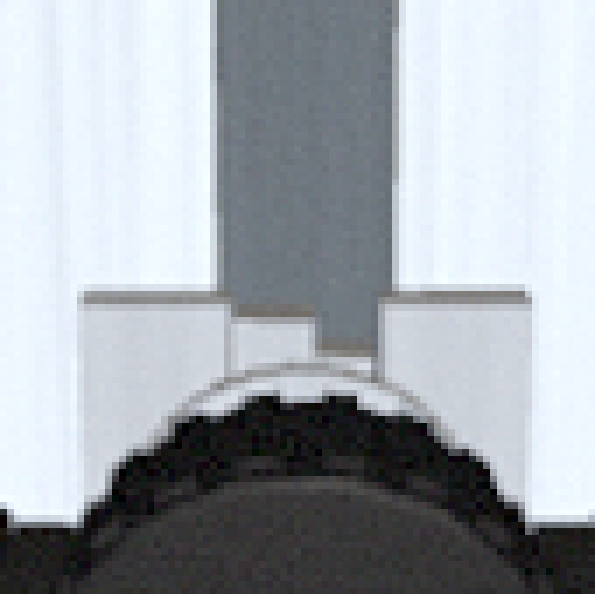

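```bash
python3 - <<'E'
from h import *
cm,im,s=pickle.load(open("w8.pkl","rb"));T=np.array(s["position"]);R=np.array(s["tcp_rot"])
g=im.astype(int).sum(2)//3
print(g[178:196,250],g[178:196,235])
H=np.array([.5399,-.1224]);X=np.array([np.cos(3.4849),np.sin(3.4849)])
print("tip row",proj("w",[*(H+X*.023+np.array([.3365,-.9417])*.01),.038],cm))
for z in(.0150,.0160):
  for x in(.016,.017,.018): print(z,x,proj("w",T+R@np.array([x,-.004,T[2]-z]),cm))
E
```

```text
[ 93  92  93  95  95  95  95  91  87  84 139 165 161 161 162 163 163 154] [191 191 191 192 193 175 116 106 145 162 159 161 161 163 160 161 163 159]
tip row [242.2989 186.5052]
0.015 0.016 [252.7129 189.7247]
0.015 0.017 [252.7043 188.3865]
0.015 0.018 [252.6957 187.0451]
0.016 0.016 [252.6889 190.0737]
0.016 0.017 [252.6803 188.7297]
0.016 0.018 [252.6716 187.3825]
```

```bash
python3 - <<'E'
from h import *
from scipy.optimize import brentq
cm,im,s=pickle.load(open("w8.pkl","rb"));T=np.array(s["position"]);R=np.array(s["tcp_rot"])
f=lambda row,z,y:brentq(lambda x:proj("w",T+R@np.array([x,y,T[2]-z]),cm)[1]-row,-.03,.08)
print("tip",f(185.8,.038,-.015),f(183.7,.032,-.015))
for hz in(.0225,.0235,.0245): print("head top front",f(187.75,hz,-.005))
cm,im,s=pickle.load(open("w7.pkl","rb"));T=np.array(s["position"]);R=np.array(s["tcp_rot"])
print((im.astype(int).sum(2)//3)[186:198,250]);print("w7",f(192.4,T[2]-.0326,-.005))
E
```

```text
tip 0.02459087565187138 0.024544608682085616
head top front 0.019371387049960512
head top front 0.019624045631487418
head top front 0.019876704213014348
[129 130 131 125  96  76  83 127 147 144 143 143]
w7 0.016849613075955228
```

The crop shows the flange on the foot between the prongs, with the head lengthwise beneath. Measured from it, the bolt is 2.5 mm ahead of the tool centre and about 1 mm short of home. I'll regrip centred, then push it gently home.

>>> send_rows --moves '[[[0, 0, 0, 0, 0, 0, 0.2], [0, 0, 0, 0, 0, 0, 0.2], [0, 0, 0, 0.25, 0, 0, 0.2], [0, 0, 0, 0, 0, 0, 0.2], [0, 0, 0, 0, 0, 0, 0.2]]]'

```text
time_s: 23.0
position: [0.5383, -0.1226, 0.0566]
tcp_rot: [[-0.941, -0.339, -0.0], [-0.339, 0.941, 0.0], [0.0, 0.0, -1.0]]
force: [0.0, -0.4, 0.5]
opening: 0.599
```

>>> send_rows --moves '[[[0, 0, 0, 0, 0, 0, -1], [0, 0, 0, 0, 0, 0, -1], [0, 0, 0, 0, 0, 0, -1], [0, 0, 0, 0, 0, 0, -1], [0, 0, 0, 0, 0, 0, -1]]]'

```text
time_s: 23.5
position: [0.5385, -0.1226, 0.0567]
tcp_rot: [[-0.941, -0.34, 0.0], [-0.34, 0.941, -0.0], [-0.0, -0.0, -1.0]]
force: [0.2, -0.5, 0.1]
opening: 0.454
```

>>> send_rows --moves '[[[0, 0, 0, -0.05, 0, 0, -1], [0, 0, 0, 0, 0, 0, -1], [0, 0, 0, -0.05, 0, 0, -1], [0, 0, 0, 0, 0, 0, -1], [0, 0, 0, 0, 0, 0, -1]]]'

```text
time_s: 24.0
position: [0.5388, -0.1224, 0.0567]
tcp_rot: [[-0.94, -0.34, -0.001], [-0.34, 0.94, -0.0], [0.001, 0.0, -1.0]]
force: [-3.5, -3.4, 3.1]
opening: 0.453
```

```bash
cat > chk.py <<'E'
from h import *
from scipy.optimize import brentq
import sys
s=st();cm,im=snap(sys.argv[1]);T=np.array(s["position"]);R=np.array(s["tcp_rot"])
g=im.astype(float).sum(2)/3
f=lambda row,z,y:brentq(lambda x:proj("w",T+R@np.array([x,y,T[2]-z]),cm)[1]-row,-.03,.08)
print(g[176:200,248:252].mean(1).astype(int),g[176:200,235:240].mean(1).astype(int))
for r in (184,185,186,187,188,189,190): print(r,"tip",round(f(r,.038,-.015),4),"head",round(f(r,.0235,-.005),4))
E
python3 chk.py w9
```

```text
t 24.0 tcp [ 0.5388 -0.1224  0.0567] F [-3.5137 -3.3661  3.1249] M [-0.3775  0.5873 -0.0178] op 0.4530751044614471 q [ -24.3703   38.8878   99.8582   -0.0565   41.3131 -134.1946]
[[-0.9405 -0.3398 -0.0012]
 [-0.3398  0.9405 -0.0002]
 [ 0.0012  0.0003 -1.    ]]
[ 93  91  95  93  93  93  93  92  93  92  93  94  91  91  88 136 161 159
 159 159 160 161 160 135] [190 190 191 190 190 191 191 190 191 193 175 118  91 141 163 161 161 161
 160 160 161 160 160 159]
184 tip 0.0258 head 0.0223
185 tip 0.0251 head 0.0216
186 tip 0.0244 head 0.0209
187 tip 0.0238 head 0.0201
188 tip 0.0231 head 0.0194
189 tip 0.0225 head 0.0187
190 tip 0.0218 head 0.018
```

A firm 5 N contact after only about 0.4 mm of travel says the stem is home, and the bolt is now 0.5 mm from the tool axis. I relax the push and start turning clockwise.

>>> send_rows --moves '[[[0, 0, 0, 0.03, 0, 0, -1], [0, 0, 4, 0, 0, 0, -1], [0, 0, 8, 0, 0, 0, -1], [0, 0, 8, 0, 0, 0, -1], [0, 0, 0, 0, 0, 0, -1]]]'

```text
time_s: 24.55
position: [0.5384, -0.1212, 0.0567]
tcp_rot: [[-1.0, 0.003, -0.002], [0.003, 1.0, 0.002], [0.002, 0.002, -1.0]]
force: [-2.8, 2.4, 5.5]
opening: 0.453
```

```bash
python3 -c "
from h import *
st()"
```

```text
t 24.55 tcp [ 0.5384 -0.1212  0.0567] F [-2.8488  2.444   5.504 ] M [ 0.3785  0.4847 -0.0343] op 0.45338169797377453 q [ -24.3234   38.8676   99.9282    0.0952   41.3291 -114.2311]
[[-1.      0.0029 -0.0015]
 [ 0.0029  1.      0.0019]
 [ 0.0015  0.0019 -1.    ]]
```

>>> send_rows --moves '[[[0, 0, 8, 0, 0, 0, -1], [0, 0, 8, 0, 0, 0, -1], [0, 0, 8, 0, 0, 0, -1], [0, 0, 8, 0, 0, 0, -1], [0, 0, 0, 0, 0, 0, -1]]]'

```text
time_s: 25.05
position: [0.5384, -0.1211, 0.0567]
tcp_rot: [[-0.847, 0.531, -0.002], [0.531, 0.847, 0.002], [0.002, 0.001, -1.0]]
force: [-3.9, 1.2, 4.6]
opening: 0.457
```

```bash
python3 -c "
from h import *
st()"
```

```text
t 25.05 tcp [ 0.5384 -0.1211  0.0567] F [-3.8668  1.2216  4.6415] M [0.2705 0.5139 0.004 ] op 0.4568406932621022 q [-24.3183  38.87    99.926    0.0903  41.332  -82.283 ]
[[-0.8471  0.5314 -0.0016]
 [ 0.5314  0.8471  0.0019]
 [ 0.0024  0.0007 -1.    ]]
```

>>> send_rows --moves '[[[0, 0, 0, -0.08, -0.06, 0, -1], [0, 0, 8, 0, 0, 0, -1], [0, 0, 8, 0, 0, 0, -1], [0, 0, 8, 0, 0, 0, -1], [0, 0, 0, 0, 0, 0, -1]]]'

```text
time_s: 25.55
position: [0.5387, -0.122, 0.0567]
tcp_rot: [[-0.558, 0.83, -0.002], [0.83, 0.558, 0.002], [0.002, -0.0, -1.0]]
force: [-3.6, 1.2, 3.6]
opening: 0.45
```

```bash
python3 -c "
from h import *
st()"
```

```text
t 25.55 tcp [ 0.5387 -0.122   0.0567] F [-3.6159  1.2088  3.6109] M [ 0.2987  0.5363 -0.0072] op 0.44959074709949276 q [-24.3884  38.8954  99.8448   0.0904  41.3902 -58.357 ]
[[-0.5578  0.83   -0.0016]
 [ 0.83    0.5578  0.0019]
 [ 0.0025 -0.0003 -1.    ]]
```

>>> send_rows --moves '[[[0, 0, 4, 0, 0, 0, -1], [0, 0, 4, 0, 0, 0, -1], [0, 0, 4, 0, 0, 0, -1], [0, 0, 4, 0, 0, 0, -1], [0, 0, 0, 0, 0, 0, -1]]]'

```text
time_s: 26.05
position: [0.5388, -0.1221, 0.0567]
tcp_rot: [[-0.309, 0.951, -0.001], [0.951, 0.309, 0.002], [0.002, -0.001, -1.0]]
force: [-3.7, 1.8, 5.1]
opening: 0.447
```

```bash
python3 -c "
from h import *
st()"
```

```text
t 26.05 tcp [ 0.5388 -0.1221  0.0567] F [-3.7479  1.7558  5.0569] M [ 0.2336  0.5658 -0.0256] op 0.4472155561948871 q [-24.3921  38.8969  99.8391   0.0886  41.3825 -42.4341]
[[-0.3086  0.9512 -0.0015]
 [ 0.9512  0.3086  0.0018]
 [ 0.0021 -0.0008 -1.    ]]
```

>>> send_rows --moves '[[[0, 0, 4, 0, 0, 0, -1], [0, 0, 4, 0, 0, 0, -1], [0, 0, 4, 0, 0, 0, -1], [0, 0, 0, 0, 0, 0, -1], [0, 0, 0, 0, 0, 0, -1]]]'

```text
time_s: 26.55
position: [0.5389, -0.1223, 0.0567]
tcp_rot: [[-0.105, 0.994, -0.001], [0.994, 0.105, 0.002], [0.002, -0.001, -1.0]]
force: [-2.2, 3.1, 4.7]
opening: 0.454
```

```bash
python3 -c "
from h import *
st()"
```

```text
t 26.55 tcp [ 0.5389 -0.1223  0.0567] F [-2.2126  3.1111  4.6994] M [ 0.3515  0.521  -0.0298] op 0.45352186232332015 q [-24.4022  38.9014  99.8318   0.0833  41.3706 -30.5207]
[[-0.1055  0.9944 -0.0013]
 [ 0.9944  0.1055  0.0016]
 [ 0.0017 -0.0011 -1.    ]]
```

>>> send_rows --moves '[[[0, 0, 3, 0, 0, 0, -1], [0, 0, 3, 0, 0, 0, -1], [0, 0, 3, 0, 0, 0, -1], [0, 0, 0, 0, 0, 0, -1], [0, 0, 0, 0, 0, 0, -1]]]'

```text
time_s: 27.05
position: [0.5389, -0.1223, 0.0566]
tcp_rot: [[0.051, 0.999, -0.001], [0.999, -0.051, 0.002], [0.002, -0.001, -1.0]]
force: [-3.8, 2.1, 5.5]
opening: 0.452
```

```bash
python3 -c "
from h import *
st()"
```

```text
t 27.05 tcp [ 0.5389 -0.1223  0.0566] F [-3.7943  2.0911  5.5351] M [0.3889 0.5014 0.0149] op 0.4521116005570763 q [-24.4018  38.9038  99.8322   0.0781  41.3676 -21.5259]
[[ 0.0512  0.9987 -0.0013]
 [ 0.9987 -0.0512  0.0016]
 [ 0.0015 -0.0014 -1.    ]]
```

>>> send_rows --moves '[[[0, 0, 3, 0, 0, 0, -1], [0, 0, 3, 0, 0, 0, -1], [0, 0, 3, 0, 0, 0, -1], [0, 0, 0, 0, 0, 0, -1], [0, 0, 0, 0, 0, 0, -1]]]'

```text
time_s: 27.55
position: [0.539, -0.1223, 0.0566]
tcp_rot: [[0.207, 0.978, -0.001], [0.978, -0.207, 0.002], [0.001, -0.001, -1.0]]
force: [-3.6, 2.6, 6.1]
opening: 0.451
```

```bash
python3 -c "
from h import *
st()"
```

```text
t 27.55 tcp [ 0.539  -0.1223  0.0566] F [-3.6143  2.5865  6.1277] M [0.424  0.5349 0.0105] op 0.45058714137149736 q [-24.4028  38.9051  99.8285   0.0774  41.3629 -12.533 ]
[[ 0.2067  0.9784 -0.0012]
 [ 0.9784 -0.2067  0.0015]
 [ 0.0012 -0.0015 -1.    ]]
```

>>> send_rows --moves '[[[0, 0, 3, 0, 0, 0, -1], [0, 0, 3, 0, 0, 0, -1], [0, 0, 3, 0, 0, 0, -1], [0, 0, 0, 0, 0, 0, -1], [0, 0, 0, 0, 0, 0, -1]]]'

```text
time_s: 28.05
position: [0.539, -0.1223, 0.0566]
tcp_rot: [[0.357, 0.934, -0.001], [0.934, -0.357, 0.001], [0.001, -0.002, -1.0]]
force: [-3.5, 2.7, 4.7]
opening: 0.453
```

```bash
python3 - <<'E'
from h import *
s=st();cm,im=snap("w10");i=capture("scene")
u,v=proj("scene",[.54,-.122,.06]).astype(int)
a=cv2.resize(i[v-38:v+37,u-50:u+50],(400,300),interpolation=cv2.INTER_CUBIC);a=cv2.convertScaleAbs(a,alpha=1.6,beta=10)
u,v=proj("w",[.54,-.122,.08],cm).astype(int);print(u,v)
b=cv2.convertScaleAbs(cv2.resize(im[150:300,160:360],(400,300),interpolation=cv2.INTER_CUBIC),alpha=1.8)
cv2.imwrite("pics/w10.png",np.hstack([a,b]))
E
```

```text
t 28.05 tcp [ 0.539  -0.1223  0.0566] F [-3.5452  2.7382  4.7047] M [0.4342 0.5616 0.0392] op 0.4525101663695834 q [-24.4025  38.9053  99.8284   0.0739  41.3598  -3.532 ]
[[ 0.3572  0.934  -0.0011]
 [ 0.934  -0.3572  0.0015]
 [ 0.001  -0.0016 -1.    ]]
258 251
```

View pics/w10.png

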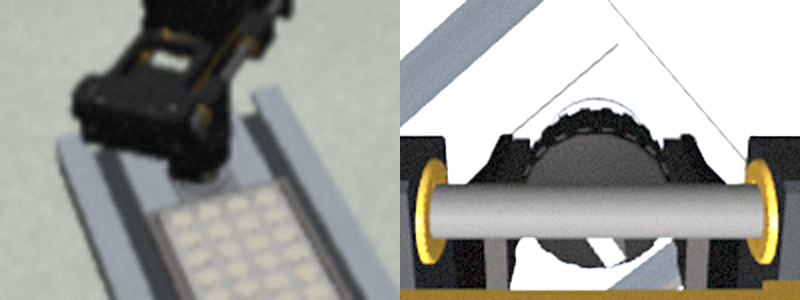

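The right crop shows the tang end at (605,250), now tilted against the fingers and square to the slot, so the head has stopped square and the nut alone is turning. I'll continue, watching the moment.

>>> send_rows --moves '[[[0, 0, 3, 0, 0, 0, -1], [0, 0, 3, 0, 0, 0, -1], [0, 0, 3, 0, 0, 0, -1], [0, 0, 0, 0, 0, 0, -1], [0, 0, 0, 0, 0, 0, -1]]]'

```text
time_s: 28.65
position: [0.539, -0.1224, 0.0566]
tcp_rot: [[0.499, 0.867, -0.001], [0.867, -0.499, 0.001], [0.001, -0.002, -1.0]]
force: [-3.4, 2.6, 5.7]
opening: 0.455
```

```bash
python3 -c "
from h import *
st()"
```

```text
t 28.65 tcp [ 0.539  -0.1224  0.0566] F [-3.3877  2.5738  5.7193] M [0.4223 0.5335 0.0478] op 0.45450439014658073 q [-24.4057  38.906   99.8268   0.0774  41.3597   5.4679]
[[ 0.499   0.8666 -0.0011]
 [ 0.8666 -0.499   0.0015]
 [ 0.0007 -0.0017 -1.    ]]
```

>>> send_rows --moves '[[[0, 0, 3, 0, 0, 0, -1], [0, 0, 3, 0, 0, 0, -1], [0, 0, 0, 0, 0, 0, -1], [0, 0, 0, 0, 0, 0, -1], [0, 0, 0, 0, 0, 0, -1]]]'

```text
time_s: 29.15
position: [0.539, -0.1224, 0.0566]
tcp_rot: [[0.587, 0.81, -0.001], [0.81, -0.587, 0.001], [0.001, -0.002, -1.0]]
force: [-3.8, 1.8, 6.1]
opening: 0.45
```

```bash
python3 -c "
from h import *
st()"
```

```text
t 29.15 tcp [ 0.539  -0.1224  0.0566] F [-3.7729  1.7524  6.0706] M [0.4663 0.6016 0.0673] op 0.4502817239221792 q [-24.4062  38.9057  99.8278   0.0771  41.3578  11.4663]
[[ 0.5868  0.8097 -0.0011]
 [ 0.8097 -0.5868  0.0015]
 [ 0.0006 -0.0017 -1.    ]]
```

>>> send_rows --moves '[[[0, 0, 3, 0, 0, 0, -1], [0, 0, 3, 0, 0, 0, -1], [0, 0, 3, 0, 0, 0, -1], [0, 0, 0, 0, 0, 0, -1], [0, 0, 0, 0, 0, 0, -1]]]'

```text
time_s: 29.65
position: [0.539, -0.1224, 0.0566]
tcp_rot: [[0.706, 0.708, -0.001], [0.708, -0.706, 0.001], [0.0, -0.002, -1.0]]
force: [-2.5, 3.3, 5.5]
opening: 0.451
```

```bash
python3 -c "
from h import *
st()"
```

```text
t 29.65 tcp [ 0.539  -0.1224  0.0566] F [-2.4884  3.2937  5.468 ] M [0.4052 0.5621 0.0597] op 0.4511018546363835 q [-24.4062  38.9071  99.826    0.0752  41.3585  20.4669]
[[ 0.7062  0.708  -0.0011]
 [ 0.708  -0.7062  0.0015]
 [ 0.0003 -0.0018 -1.    ]]
```

>>> send_rows --moves '[[[0, 0, 3, 0, 0, 0, -1], [0, 0, 3, 0, 0, 0, -1], [0, 0, 3, 0, 0, 0, -1], [0, 0, 0, 0, 0, 0, -1], [0, 0, 0, 0, 0, 0, -1]]]'

```text
time_s: 30.15
position: [0.539, -0.1224, 0.0566]
tcp_rot: [[0.808, 0.589, -0.001], [0.589, -0.808, 0.001], [-0.0, -0.002, -1.0]]
force: [-4.0, 3.0, 5.5]
opening: 0.452
```

```bash
python3 -c "
from h import *
st()"
```

```text
t 30.15 tcp [ 0.539  -0.1224  0.0566] F [-4.0074  2.9597  5.4692] M [0.4079 0.584  0.0261] op 0.45180948475456106 q [-24.4056  38.9082  99.8258   0.0745  41.3543  29.4646]
[[ 0.8083  0.5888 -0.001 ]
 [ 0.5888 -0.8083  0.0014]
 [-0.     -0.0018 -1.    ]]
```

>>> send_rows --moves '[[[0, 0, 3, 0, 0, 0, -1], [0, 0, 3, 0, 0, 0, -1], [0, 0, 3, 0, 0, 0, -1], [0, 0, 0, 0, 0, 0, -1], [0, 0, 0, 0, 0, 0, -1]]]'

```text
time_s: 30.65
position: [0.539, -0.1224, 0.0566]
tcp_rot: [[0.89, 0.455, -0.001], [0.455, -0.89, 0.001], [-0.0, -0.002, -1.0]]
force: [-3.7, 2.4, 4.6]
opening: 0.454
```

```bash
python3 -c "
from h import *
st()"
```

```text
t 30.65 tcp [ 0.539  -0.1224  0.0566] F [-3.6629  2.406   4.5897] M [0.4967 0.5831 0.075 ] op 0.4539771143235132 q [-24.408   38.908   99.8257   0.0728  41.3539  38.4638]
[[ 0.8904  0.4551 -0.001 ]
 [ 0.4551 -0.8904  0.0014]
 [-0.0003 -0.0017 -1.    ]]
```

>>> send_rows --moves '[[[0, 0, 3, 0, 0, 0, -1], [0, 0, 3, 0, 0, 0, -1], [0, 0, 3, 0, 0, 0, -1], [0, 0, 0, 0, 0, 0, -1], [0, 0, 0, 0, 0, 0, -1]]]'

```text
time_s: 31.15
position: [0.539, -0.1224, 0.0566]
tcp_rot: [[0.951, 0.31, -0.001], [0.31, -0.951, 0.001], [-0.001, -0.002, -1.0]]
force: [-3.6, 2.6, 5.2]
opening: 0.454
```

```bash
python3 -c "
from h import *
st()"
```

```text
t 31.15 tcp [ 0.539  -0.1224  0.0566] F [-3.5755  2.5674  5.1775] M [0.4641 0.5336 0.0467] op 0.4535155435983656 q [-24.4072  38.9073  99.8249   0.0694  41.353   47.4618]
[[ 0.9506  0.3103 -0.001 ]
 [ 0.3103 -0.9506  0.0013]
 [-0.0006 -0.0016 -1.    ]]
```

>>> send_rows --moves '[[[0, 0, 3, 0, 0, 0, -1], [0, 0, 3, 0, 0, 0, -1], [0, 0, 3, 0, 0, 0, -1], [0, 0, 0, 0, 0, 0, -1], [0, 0, 0, 0, 0, 0, -1]]]'

```text
time_s: 31.65
position: [0.539, -0.1224, 0.0566]
tcp_rot: [[0.987, 0.158, -0.001], [0.158, -0.987, 0.001], [-0.001, -0.001, -1.0]]
force: [-2.9, 3.3, 5.2]
opening: 0.453
```

```bash
python3 -c "
from h import *
st()"
```

```text
t 31.65 tcp [ 0.539  -0.1224  0.0566] F [-2.9256  3.2849  5.1899] M [0.4112 0.5843 0.1051] op 0.4529105062552942 q [-24.4085  38.9092  99.8266   0.0664  41.3525  56.4609]
[[ 0.9875  0.1578 -0.0011]
 [ 0.1578 -0.9875  0.0013]
 [-0.0009 -0.0015 -1.    ]]
```

>>> send_rows --moves '[[[0, 0, 2, 0, 0, 0, -1], [0, 0, 2, 0, 0, 0, -1], [0, 0, 2, 0, 0, 0, -1], [0, 0, 0, 0, 0, 0, -1], [0, 0, 0, 0, 0, 0, -1]]]'

```text
time_s: 32.15
position: [0.539, -0.1225, 0.0566]
tcp_rot: [[0.999, 0.054, -0.001], [0.054, -0.999, 0.001], [-0.001, -0.001, -1.0]]
force: [-2.9, 2.6, 5.4]
opening: 0.45
```

```bash
python3 -c "
from h import *
st()"
```

```text
t 32.15 tcp [ 0.539  -0.1225  0.0566] F [-2.914   2.5674  5.4413] M [0.4671 0.6013 0.0969] op 0.4504905032689399 q [-24.4062  38.9088  99.8251   0.0611  41.3505  62.4485]
[[ 0.9985  0.0541 -0.0011]
 [ 0.0541 -0.9985  0.0013]
 [-0.001  -0.0013 -1.    ]]
```

>>> send_rows --moves '[[[0, 0, 2, 0, 0, 0, -1], [0, 0, 2, 0, 0, 0, -1], [0, 0, 2, 0, 0, 0, -1], [0, 0, 0, 0, 0, 0, -1], [0, 0, 0, 0, 0, 0, -1]]]'

```text
time_s: 32.65
position: [0.539, -0.1225, 0.0566]
tcp_rot: [[0.999, -0.051, -0.001], [-0.051, -0.999, 0.001], [-0.001, -0.001, -1.0]]
force: [-4.0, 2.3, 5.5]
opening: 0.452
```

```bash
python3 -c "
from h import *
st()"
```

```text
t 32.65 tcp [ 0.539  -0.1225  0.0566] F [-4.0058  2.3101  5.4531] M [0.4344 0.5774 0.1713] op 0.4523380426113497 q [-24.4077  38.9083  99.8243   0.0605  41.3528  68.4516]
[[ 0.9987 -0.0507 -0.0011]
 [-0.0507 -0.9987  0.0013]
 [-0.0011 -0.0012 -1.    ]]
```

>>> send_rows --moves '[[[0, 0, 2, 0, 0, 0, -1], [0, 0, 2, 0, 0, 0, -1], [0, 0, 0, 0, 0, 0, -1], [0, 0, 0, 0, 0, 0, -1], [0, 0, 0, 0, 0, 0, -1]]]'

```text
time_s: 33.15
position: [0.539, -0.1225, 0.0566]
tcp_rot: [[0.993, -0.12, -0.001], [-0.12, -0.993, 0.001], [-0.001, -0.001, -1.0]]
force: [-3.5, 3.7, 5.4]
opening: 0.454
```

```bash
python3 -c "
from h import *
st()"
```

```text
t 33.15 tcp [ 0.539  -0.1225  0.0566] F [-3.5377  3.7249  5.3625] M [0.4251 0.6289 0.08  ] op 0.4543273157812515 q [-24.4103  38.9084  99.8248   0.0593  41.3508  72.4503]
[[ 0.9927 -0.1202 -0.0011]
 [-0.1202 -0.9927  0.0012]
 [-0.0012 -0.0011 -1.    ]]
```

>>> send_rows --moves '[[[0, 0, 2, 0, 0, 0, -1], [0, 0, 2, 0, 0, 0, -1], [0, 0, 2, 0, 0, 0, -1], [0, 0, 0, 0, 0, 0, -1], [0, 0, 0, 0, 0, 0, -1]]]'

```text
time_s: 33.65
position: [0.539, -0.1225, 0.0566]
tcp_rot: [[0.975, -0.223, -0.001], [-0.223, -0.975, 0.001], [-0.001, -0.001, -1.0]]
force: [-3.9, 2.7, 3.6]
opening: 0.452
```

```bash
python3 -c "
from h import *
st()
for _ in range(4): capture('top');print(np.array(readout.read_state()['moment']))"
```

```text
t 33.65 tcp [ 0.539  -0.1225  0.0566] F [-3.9278  2.7445  3.6367] M [0.505  0.5606 0.1562] op 0.4524510937403516 q [-24.4075  38.9069  99.8239   0.056   41.3508  78.4536]
[[ 0.9747 -0.2233 -0.001 ]
 [-0.2233 -0.9747  0.0012]
 [-0.0013 -0.0009 -1.    ]]
[0.4981 0.5492 0.137 ]
[0.4701 0.6132 0.1619]
[0.5283 0.5711 0.1957]
[0.5328 0.6011 0.1456]
```

The mean moment is now 0.16 N m, so tightening has begun. I'll take smaller steps and average the readings.

>>> send_rows --moves '[[[0, 0, 2, 0, 0, 0, -1], [0, 0, 2, 0, 0, 0, -1], [0, 0, 0, 0, 0, 0, -1], [0, 0, 0, 0, 0, 0, -1], [0, 0, 0, 0, 0, 0, -1]]]'

```text
time_s: 34.35
position: [0.539, -0.1225, 0.0566]
tcp_rot: [[0.957, -0.291, -0.001], [-0.291, -0.957, 0.001], [-0.001, -0.001, -1.0]]
force: [-3.0, 2.6, 4.6]
opening: 0.45
```

```bash
cat > mz.py <<'E'
from h import *
m=[]
for _ in range(6): capture('top');s=readout.read_state();m.append(np.r_[s['force'],s['moment']])
print(s['time_s'],np.mean(m,0),"J6",s["joint_positions"][5],"op",s["opening"])
E
python3 mz.py
```

```text
34.65 [-3.2625  2.5289  4.8028  0.4971  0.6133  0.14  ] J6 82.45340270754733 op 0.4531056344824905
```

>>> send_rows --moves '[[[0, 0, 2, 0, 0, 0, -1], [0, 0, 2, 0, 0, 0, -1], [0, 0, 0, 0, 0, 0, -1], [0, 0, 0, 0, 0, 0, -1], [0, 0, 0, 0, 0, 0, -1]]]'

```text
time_s: 35.15
position: [0.539, -0.1225, 0.0566]
tcp_rot: [[0.934, -0.357, -0.001], [-0.357, -0.934, 0.001], [-0.001, -0.001, -1.0]]
force: [-3.0, 1.9, 6.0]
opening: 0.453
```

```bash
python3 mz.py
```

```text
35.45 [-3.8858  2.6277  5.0611  0.5026  0.6052  0.1443] J6 86.4536183188985 op 0.4515966897791144
```

>>> send_rows --moves '[[[0, 0, 2, 0, 0, 0, -1], [0, 0, 2, 0, 0, 0, -1], [0, 0, 1, 0, 0, 0, -1], [0, 0, 0, 0, 0, 0, -1], [0, 0, 0, 0, 0, 0, -1]]]'

```text
time_s: 35.95
position: [0.539, -0.1225, 0.0566]
tcp_rot: [[0.9, -0.437, -0.001], [-0.437, -0.9, 0.001], [-0.001, -0.001, -1.0]]
force: [-3.6, 3.0, 4.5]
opening: 0.451
```

```bash
python3 mz.py
```

```text
36.25 [-3.3585  2.2295  5.4736  0.5072  0.5857  0.1961] J6 91.44106078710529 op 0.45083125524793777
```

>>> send_rows --moves '[[[0, 0, 2, 0, 0, 0, -1], [0, 0, 2, 0, 0, 0, -1], [0, 0, 0, 0, 0, 0, -1], [0, 0, 0, 0, 0, 0, -1], [0, 0, 0, 0, 0, 0, -1]]]'

```text
time_s: 36.75
position: [0.539, -0.1225, 0.0566]
tcp_rot: [[0.867, -0.498, -0.001], [-0.498, -0.867, 0.001], [-0.002, -0.0, -1.0]]
force: [-3.1, 2.8, 4.5]
opening: 0.45
```

```bash
python3 mz.py
```

```text
37.05 [-3.6034  2.2653  5.6293  0.4866  0.6108  0.1521] J6 95.4520470793062 op 0.45236608645600357
```

>>> send_rows --moves '[[[0, 0, 2, 0, 0, 0, -1], [0, 0, 2, 0, 0, 0, -1], [0, 0, 0, 0, 0, 0, -1], [0, 0, 0, 0, 0, 0, -1], [0, 0, 0, 0, 0, 0, -1]]]'

```text
time_s: 37.55
position: [0.539, -0.1225, 0.0566]
tcp_rot: [[0.83, -0.558, -0.001], [-0.558, -0.83, 0.001], [-0.002, -0.0, -1.0]]
force: [-4.5, 3.4, 4.4]
opening: 0.449
```

```bash
python3 mz.py; cp w10.pkl /tmp/; python3 - <<'E'
from h import *
snap("w11");a=pickle.load(open("w10.pkl","rb"))[1];b=pickle.load(open("w11.pkl","rb"))[1]
# bright (tang) pixels below the bar within knob region
for n,i in(("w10",a),("w11",b)):
    g=i[266:296,235:285].astype(int).sum(2)//3
    print(n)
    for r in g[::2]: print("".join("%4d"%v for v in r[::2]))
E
```

```text
37.85 [-3.6955  2.3158  5.1142  0.4924  0.6195  0.1331] J6 99.45125638283595 op 0.4553357818408509
w10
 105 103 105 103 103 103 102 103 103 102 103 101 101 103 104 104 106 104 103 103 105 105 103 105 106
  85  87  88  87  86  88  84  86  90  95  99  95  99  97  95  99  87  90  92  89  84  87  85  84  90
  39  33  35  31  31  34  34  33  35  67 159 161 159 157 159 161  74  65  64  33  34  33  36  32  36
  34  36  40  38  35  41  34  36  38  32 120 160 156 156 158 157 151  71  67  34  36  34  44  36  35
  37  35  34  32  37  32  38  39  36  34  34 145 158 157 156 156 159 119  63  37  36  39  34  31  24
  86  29  35  38  41  39  39  36  35  39  38  69 154 157 156 157 158 160 103  38  39  38  29  73 159
 181 118  31  38  33  31  33  35  36  38  35  35  81 160 157 158 156 159 152  55  35  27  84 180 172
 180 186 141  37  25  30  31  39  35  34  32  35  33 120 159 156 159 147  93  21  68 157 186 157  98
 181 184 183 179 153 161 124  34  32  35  35  33  32  19 153 162  94  90 156 162 185 183 137  84  85
 182 181 180 181 185 185 185 169 150 133 121 153 156 135 144 151 180 180 178 182 170 102
[... 1336 characters left out ...]
76 123 184 174 157 156 158 146  51  37  42  38  35  38  34  28  88 159 165 179 181 182 182 182
  86  86  78  89 156 175 154 170 147 136 144 155 155 135 141 154 176 183 181 181 178 176 179 181 184
  83  88  86  82  79 121 176 183 181 181 182 185 183 181 179 179 178 179 177 182 182 180 177 175 179
  88  87  87  85  83  81  89 149 186 182 179 182 183 185 181 180 177 179 180 178 178 180 182 178 174
  85  82  89  86  88  85  82  80 118 170 185 181 181 183 185 184 182 179 179 181 179 177 181 182 181
  85  86  85  86  86  86  86  84  82  79 145 180 183 179 182 183 186 184 180 177 178 181 177 181 180
  82  78  78  80  79  81  79  81  76  80  76 101 158 156 153 157 159 158 157 154 151 152 157 152 152
```

```bash
cat > tang.py <<'E'
from h import *
def ang(tag,sgn,rows,srows):
    cm,im,s=pickle.load(open(tag+".pkl","rb"));g=im.astype(float).sum(2)/3
    def line(rows,z,c0,c1,lev,first):
        P=[]
        for r in rows:
            d=g[r,c0:c1];k=np.flatnonzero((d[:-1]-lev)*(d[1:]-lev)<0)
            if len(k): i=k[0] if first else k[-1];P.append(onz("w",(c0+i+(lev-d[i])/(d[i+1]-d[i]),r),z,cm)[:2])
        P=np.array(P);v=np.linalg.svd(P-P.mean(0))[2][0];return np.degrees(np.arctan2(v[1],v[0]))%180,len(P)
    print(tag,"tang",line(rows,.0975,*sgn[0]),"slot",line(srows,.032,*sgn[1]))
# first crossing from the left (w10), right edge (w11)
ang("w10",[(248,272,100,True),(262,285,130,True)],range(271,280),range(286,294))
ang("w11",[(246,275,105,False),(235,262,130,True)],range(271,280),range(284,292))
E
python3 tang.py
```

```text
w10 tang (np.float64(101.49764886032435), 9) slot (np.float64(19.54539079248738), 8)
w11 tang (np.float64(97.75089501455875), 7) slot (np.float64(20.10514753346959), 8)
```

```bash
python3 - <<'E'
from h import *
for tag,a in(("w10",101.5),("w11",99)):
    cm,im,s=pickle.load(open(tag+".pkl","rb"));T=np.array(s["position"]);R=np.array(s["tcp_rot"])
    C=T[:2]; u=np.array([np.cos(np.radians(a)),np.sin(np.radians(a))]);v=np.array([-u[1],u[0]])
    tx=R[:2,0]
    e=-1 if u@tx>0 else 1
    print(tag,"knob rear rim row",[round(proj("w",[*(C-tx*.02),z],cm)[1],1) for z in(.076,.078,.080)])
    for z in(.094,.097,.100,.103):
        print(z,[proj("w",[*(C+e*u*.009+k*v*.0025),z],cm).round(1).tolist() for k in(-1,1)])
    g=im.astype(int).sum(2)//3
    print("col254:",g[276:292,254],"col 258",g[276:292,258])
E
```

```text
w10 knob rear rim row [np.float64(282.3), np.float64(284.4), np.float64(286.4)]
0.094 [[271.2, 277.8], [262.4, 282.7]]
0.097 [[271.5, 281.2], [262.5, 286.3]]
0.1 [[271.8, 284.8], [262.6, 290.0]]
0.103 [[272.1, 288.6], [262.7, 293.8]]
col254: [ 35  38  34  38  36  34  31  21 121 172 182 184 181 181 182 182] col 258 [121  62  24  31  34  29  29  47 156 188 185 181 180 182 184 182]
w11 knob rear rim row [np.float64(282.7), np.float64(284.8), np.float64(286.9)]
0.094 [[241.5, 274.8], [248.7, 281.5]]
0.097 [[241.2, 278.2], [248.5, 285.1]]
0.1 [[240.8, 281.7], [248.3, 288.8]]
0.103 [[240.4, 285.5], [248.1, 292.6]]
col254: [157 157 158 154 117  56  34  28 123 173 184 180 180 183 184 155] col 258 [146 105  57  39  41  42  39  59 156 188 183 182 182 180 180 179]
```

>>> send_rows --moves '[[[0, 0, 2, 0, 0, 0, -1], [0, 0, 2, 0, 0, 0, -1], [0, 0, 0, 0, 0, 0, -1], [0, 0, 0, 0, 0, 0, -1], [0, 0, 0, 0, 0, 0, -1]]]'

```text
time_s: 38.4
position: [0.5389, -0.1225, 0.0566]
tcp_rot: [[0.789, -0.614, -0.001], [-0.614, -0.789, 0.001], [-0.002, -0.0, -1.0]]
force: [-2.7, 1.8, 5.3]
opening: 0.454
```

```bash
python3 mz.py
```

```text
38.7 [-3.7017  2.3297  5.2983  0.4886  0.6446  0.1396] J6 103.4487150458899 op 0.45031056065802916
```

>>> send_rows --moves '[[[0, 0, 2, 0, 0, 0, -1], [0, 0, 2, 0, 0, 0, -1], [0, 0, 2, 0, 0, 0, -1], [0, 0, 0, 0, 0, 0, -1], [0, 0, 0, 0, 0, 0, -1]]]'

```text
time_s: 39.2
position: [0.5389, -0.1225, 0.0566]
tcp_rot: [[0.721, -0.693, -0.001], [-0.693, -0.721, 0.001], [-0.002, 0.0, -1.0]]
force: [-4.3, 2.3, 4.8]
opening: 0.453
```

```bash
python3 mz.py; python3 - <<'E'
from h import *
a=pickle.load(open("w11.pkl","rb"));snap("w12");b=pickle.load(open("w12.pkl","rb"))
g=b[1][266:296,235:285].astype(int).sum(2)//3
for r in g[::2]: print("".join("%4d"%v for v in r[::2]))
# knob ribs: front rim region, does the pattern change in the tool frame?
for p in(pickle.load(open("w10.pkl","rb")),a,b):
    i=p[1].astype(int).sum(2)//3;print(i[206:210,232:286].mean(0).astype(int).tolist())
d=[np.abs(x[1][200:236,228:290].astype(int)-y[1][200:236,228:290]).mean() for x,y in((a,b),(pickle.load(open("w10.pkl","rb")),a))];print(d)
E
```

```text
39.5 [-3.2107  2.7188  4.6958  0.5005  0.6013  0.1657] J6 109.44289598015357 op 0.452844857297494
 105 108 105 105 108 107 107 106 108 108 108 108 109 108 108 106 108 105 107 109 106 107 107 109 106
  95  91  92  92  94  94  91  93  94 100 101 100 100 102  99 105  97  92  92  91  91  92  91  89  90
  44  42  43  44  59  72  67  65 102 161 161 162 162 162 163 150  44  53  44  47  43  46  49  45  46
  41  38  44  48  64  68  70  87 158 160 159 159 159 162 153  50  49  46  47  49  45  47  50  46  47
  42  46  44  42  69  70  74 159 160 162 161 160 162 150  58  46  45  45  47  44  49  46  44  44  36
 102  42  44  41  66  75 159 159 160 160 161 161 159  58  45  49  44  47  50  45  44  37  41  74 161
  86  57  40  41  63 146 161 158 158 160 158 155  70  43  39  47  44  44  49  48  48  34 113 179 179
  87  88  70  36 134 162 160 159 160 159 162  96  39  47  42  41  43  42  33  31  77 160 188 183 184
  90  89  87  84 140 162 159 160 160 162 109  39  37  36  41  38  30  90 159 173 188 184 183 182 184
  89  89  88  87  84 114 159 159 163 129 147 160 156 159 146 159 185 191 187 184 182 182 183 
[... 571 characters left out ...]
7, 63, 46, 30, 17, 11, 16, 10, 12, 10, 16, 11, 16, 8, 8, 15, 14, 6, 11, 12, 13, 10, 12, 26, 29, 42, 64, 44, 28, 41, 58, 71, 97, 127, 141, 148, 151, 152, 152, 152, 154, 154]
[153, 152, 152, 152, 151, 143, 141, 101, 72, 61, 51, 39, 68, 63, 45, 30, 18, 10, 8, 12, 11, 11, 9, 13, 9, 6, 14, 12, 11, 16, 12, 13, 12, 11, 12, 29, 29, 45, 60, 44, 28, 39, 56, 64, 98, 128, 139, 147, 153, 154, 155, 156, 155, 157]
[156, 155, 156, 156, 154, 147, 144, 104, 76, 64, 54, 39, 72, 68, 46, 31, 18, 12, 5, 10, 17, 12, 14, 15, 12, 11, 13, 13, 15, 15, 12, 14, 14, 11, 15, 29, 31, 42, 65, 45, 26, 37, 57, 73, 102, 132, 141, 149, 155, 156, 156, 157, 158, 158]
[np.float64(5.040322580645161), np.float64(11.738649940262844)]
```

```bash
cat > tz.py <<'E'
from h import *
from scipy.optimize import least_squares
import sys
# fit tang top rectangle (z, angle, centre along tool) by image: mask bright in window below bar
def fit(tag,a0,z0):
    cm,im,s=pickle.load(open(tag+".pkl","rb"));T=np.array(s["position"]);R=np.array(s["tcp_rot"]);C=T[:2];tx=R[:2,0]
    g=im.astype(float).sum(2)/3;r0,r1,c0,c1=270,282,236,280
    best=None
    for z in np.arange(.092,.1045,.0005):
        for a in np.arange(a0-12,a0+12.1,1):
            u=np.array([np.cos(np.radians(a)),np.sin(np.radians(a))]);v=np.array([-u[1],u[0]])
            q=np.array([proj("w",[*(C+i*u*.009+j*v*.0025),z],cm) for i,j in((1,1),(1,-1),(-1,-1),(-1,1))])
            m=np.zeros(g.shape,np.uint8);cv2.fillPoly(m,[np.round(q*16).astype(int)],255,shift=4)
            w=slice(r0,288),slice(c0,c1);obs=((g[w]>145)&(g[w]<168))*1.
            k=np.zeros(g.shape,np.uint8);kz=.079;n=np.linspace(0,6.28,60)
            # only inside the knob disc
            kp=np.array([proj("w",[*(C+.0195*np.array([np.cos(t),np.sin(t)])),kz],cm) for t in n]);cv2.fillPoly(k,[np.round(kp*16).astype(int)],1,shift=4)
            kk=k[w]>0;e=np.abs(obs-m[w]/255.)[kk|(m[w]>0)].sum()
            if best is None or e<best[0]: best=(e,z,a)
    print(tag,best)
for t in sys.argv[1:]: fit(t,100,.097)
E
python3 tz.py w10 w11 w12
```

```text
w10 (np.float64(39.0), np.float64(0.094), np.float64(102.0))
w11 (np.float64(42.0), np.float64(0.096), np.float64(101.0))
w12 (np.float64(38.0), np.float64(0.0965), np.float64(97.0))
```

>>> send_rows --moves '[[[0, 0, 2, 0, 0, 0, -1], [0, 0, 2, 0, 0, 0, -1], [0, 0, 2, 0, 0, 0, -1], [0, 0, 0, 0, 0, 0, -1], [0, 0, 0, 0, 0, 0, -1]]]'

```text
time_s: 40.05
position: [0.5389, -0.1225, 0.0566]
tcp_rot: [[0.644, -0.765, -0.001], [-0.765, -0.644, 0.001], [-0.002, 0.0, -1.0]]
force: [-2.5, 2.5, 4.7]
opening: 0.452
```

```bash
python3 mz.py
```

```text
40.35 [-3.3901  2.4386  4.8984  0.5273  0.6108  0.2165] J6 115.43777544505937 op 0.45006591625740133
```

>>> send_rows --moves '[[[0, 0, 2, 0, 0, 0, -1], [0, 0, 1, 0, 0, 0, -1], [0, 0, 0, 0, 0, 0, -1], [0, 0, 0, 0, 0, 0, -1], [0, 0, 0, 0, 0, 0, -1]]]'

```text
time_s: 40.85
position: [0.5389, -0.1225, 0.0566]
tcp_rot: [[0.604, -0.797, -0.001], [-0.797, -0.604, 0.001], [-0.002, 0.0, -1.0]]
force: [-4.3, 2.6, 4.9]
opening: 0.451
```

```bash
python3 mz.py
```

```text
41.15 [-3.9188  2.4165  4.9815  0.532   0.6005  0.323 ] J6 118.41774134433722 op 0.45063430763561435
```

>>> send_rows --moves '[[[0, 0, 1, 0, 0, 0, -1], [0, 0, 0.5, 0, 0, 0, -1], [0, 0, 0, 0, 0, 0, -1], [0, 0, 0, 0, 0, 0, -1], [0, 0, 0, 0, 0, 0, -1]]]'

```text
time_s: 41.65
position: [0.5389, -0.1225, 0.0566]
tcp_rot: [[0.583, -0.812, -0.001], [-0.812, -0.583, 0.001], [-0.001, 0.001, -1.0]]
force: [-3.9, 2.4, 5.1]
opening: 0.452
```

```bash
python3 mz.py; python3 -c "
from h import *
snap('w13')"; python3 tz.py w13
```

```text
41.95 [-3.456   2.4664  4.9131  0.5448  0.5752  0.3434] J6 119.91197632535321 op 0.45068119793341166
w13 (np.float64(25.0), np.float64(0.097), np.float64(93.0))
```

```bash
python3 - <<'E'
from h import *
for tag in("w10","w11","w12","w13"):
    cm,im,s=pickle.load(open(tag+".pkl","rb"));g=im.astype(float).sum(2)/3;out=[]
    for z in(.097,.100):
      for edge in(0,1):
        P=[]
        for r in range(271,280):
            k=np.flatnonzero(g[r,240:276]>110);k=k[(k>0)&(k<35)]
            if not len(k):continue
            i=240+(k[0] if edge==0 else k[-1]);a,b=(i-1,i) if edge==0 else (i,i+1)
            P.append([a+(110-g[r,a])/(g[r,b]-g[r,a]),r])
        P=np.array(P);W=np.array([onz("w",p,z,cm)[:2] for p in P]);c,*_=cv2.fitLine(W.astype(np.float32)*1000,cv2.DIST_HUBER,0,.01,.01),
        v=c.ravel();out.append(round(float(np.degrees(np.arctan2(v[1],v[0]))%180),1))
    print(tag,"left,right edge angles z.097/.100",out)
E
```

```text
w10 left,right edge angles z.097/.100 [101.4, 99.2, 101.4, 99.2]
w11 left,right edge angles z.097/.100 [100.1, 97.6, 100.1, 97.5]
w12 left,right edge angles z.097/.100 [97.4, 96.6, 97.4, 96.6]
w13 left,right edge angles z.097/.100 [97.7, 97.2, 97.7, 97.2]
```

The moment is now 0.34 N m, finger-tight, and the tang is about 12° (0.21 rad) past square, within tolerance. I'll let go and lift clear.

>>> send_rows --moves '[[[0, 0, 0, 0, 0, 0, 0.2], [0, 0, 0, 0, 0, 0, 0.2], [0, 0, 0, 0, 0, 0, 0.2], [0, 0, 0, 0, 0, 0, 0.2], [0, 0, 0, 0, 0, 0, 0.2]]]'

```text
time_s: 42.5
position: [0.5399, -0.1235, 0.0566]
tcp_rot: [[0.579, -0.816, 0.001], [-0.816, -0.579, -0.0], [0.001, -0.0, -1.0]]
force: [0.1, -0.2, -0.3]
opening: 0.594
```

>>> send_rows --moves '[[[0, 0, 0, 0, 0, -1, 0.2], [0, 0, 0, 0, 0, -2, 0.2], [0, 0, 0, 0, 0, -3, 0.2], [0, 0, 0, 0, 0, -4, 0.2], [0, 0, 0, 0, 0, -4, 0.2]]]'

```text
time_s: 43.0
position: [0.5391, -0.1231, 0.1984]
tcp_rot: [[0.579, -0.816, -0.0], [-0.816, -0.579, 0.0], [-0.0, 0.0, -1.0]]
force: [0.2, -1.0, -0.7]
opening: 0.6
```

>>> send_rows --moves '[[[0, 0, 0, -3, 0, 0, 0.2], [0, 0, 0, -4, 0, 0, 0.2], [0, 0, 0, -4, 0, 0, 0.2], [0, 0, 0, -2, 0, 0, 0.2], [0, 0, 0, 0, 0, 0, 0.2]]]'

```text
time_s: 43.5
position: [0.4623, -0.0153, 0.1971]
tcp_rot: [[0.581, -0.814, -0.001], [-0.814, -0.581, 0.0], [-0.001, 0.001, -1.0]]
force: [-0.5, -0.9, 0.2]
opening: 0.601
```

```bash
python3 - <<'E'
from h import *
st();cm,im=snap("w14");sc=capture("scene");print(spot_in("wrist","bolt") if 0 else "")
for n in("tang","knob_mid"): print(n,[(np.array(d["location"]).round(4).tolist(),round(d["p"],2)) for d in spot_in("wrist",n)])
C=[.5393,-.1225]
def crop(i,uv,r,):
    u,v=np.array(uv).astype(int);u=min(max(u,r),511-r);v=min(max(v,r),383-r);print("o",u-r,v-r);return cv2.resize(i[v-r:v+r,u-r:u+r],(400,400),interpolation=cv2.INTER_CUBIC)
print(proj("w",[*C,.099],cm),proj("w",[*C,.08],cm))
cv2.imwrite("pics/w14c.png",cv2.convertScaleAbs(np.hstack([crop(sc,proj("scene",[*C,.06]),40),crop(im,proj("w",[*C,.08],cm),50)]),alpha=1.4))
E
```

```text
t 43.5 tcp [ 0.4623 -0.0153  0.1971] F [-0.5425 -0.8579  0.2421] M [ 0.0483  0.0123 -0.0072] op 0.6011115930057265 q [-15.7857  20.0429 106.2975   0.0043  53.7296 128.6953]
[[ 0.5809 -0.8139 -0.0012]
 [-0.8139 -0.5809  0.0004]
 [-0.001   0.0007 -1.    ]]

tang [([0.536, -0.119, 0.0807], 0.57)]
knob_mid [([0.5339, -0.124, 0.0802], 0.88)]
[258.0539  35.2608] [258.0576  41.0155]
o 166 146
o 208 0
```

View pics/w14c.png

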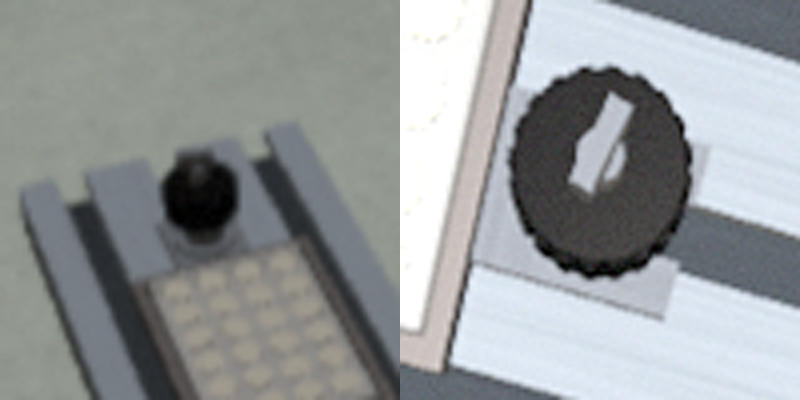

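The last picture shows the nut sitting on the foot and the knob upright. The tang lies roughly across the slot, from (623,98) to (579,190), and the fingers are clear. I'll work out its place against the fork.

```bash
python3 - <<'E'
from h import *
cm=pickle.load(open("w14.pkl","rb"))[0]
c=lambda x,y:np.array([208+(x-400)/4-.37,y/4-.37])
for z in(.097,.099):
    a=onz("w",c(623,98),z,cm);b=onz("w",c(579,190),z,cm);print("tang",(a+b)/2,np.degrees(np.arctan2(*(a-b)[:2][::-1]))%180,np.linalg.norm(a-b))
p=onz("w",c(663,320),.038,cm);q=onz("w",c(710,147),.038,cm);X=np.array([np.cos(3.4849),np.sin(3.4849)])
print("tip corners",p,q,np.linalg.norm(p-q),"home from tip",((p+q)/2)[:2]-.023*X, "tip angle",np.degrees(np.arctan2(*(p-q)[:2][::-1]))%180)
E
```

```text
tang [ 0.5395 -0.1225  0.097 ] 97.5929610119408 0.0192709294019001
tang [ 0.5392 -0.1221  0.099 ] 97.59296101194093 0.019123593667840298
tip corners [ 0.5106 -0.1096  0.038 ] [ 0.5251 -0.1493  0.038 ] 0.04224134294930556 home from tip [ 0.5395 -0.1217] tip angle 110.00611471897638
```

The position is within 0.6 mm of home and the head within 0.21 rad. However, the net tightening angle (about 0.17 of the 0.3 rad) suggests the clamp is near the low end. There is time to regrip and nip it up slightly.

```bash
python3 -c "
from h import *
dl([.5393,-.1224,.0566])"
```

```text
tool-cm [12.6723  0.0615 14.0744] per row [12.6723  0.0615 14.0744]
```

>>> send_rows --moves '[[[0, 0, 0, 3, 0.06, 0, 0.2], [0, 0, 0, 4, 0, 0, 0.2], [0, 0, 0, 4, 0, 0, 0.2], [0, 0, 0, 1.7, 0, 0, 0.2], [0, 0, 0, 0, 0, 0, 0.2]]]'

```text
time_s: 44.2
position: [0.54, -0.1252, 0.1964]
tcp_rot: [[0.575, -0.818, 0.003], [-0.818, -0.575, -0.002], [0.003, -0.001, -1.0]]
force: [-1.0, -0.4, -0.1]
opening: 0.603
```

>>> send_rows --moves '[[[0, 0, 0, 0, 0, 3, 0.2], [0, 0, 0, 0, 0, 0, 0.2], [0, 0, 0, 0, 0, 0, 0.2], [0, 0, 0, 0, 0, 0, 0.2], [0, 0, 0, 0, 0, 0, 0.2]]]'

```text
time_s: 44.7
position: [0.5378, -0.1211, 0.1678]
tcp_rot: [[0.579, -0.815, 0.002], [-0.815, -0.579, -0.001], [0.002, -0.001, -1.0]]
force: [-1.0, 0.7, -0.2]
opening: 0.597
```

```bash
python3 -c "
from h import *
st();dl([.5393,-.1224,.0566])"
```

```text
t 44.7 tcp [ 0.5378 -0.1211  0.1678] F [-1.0375  0.679  -0.226 ] M [ 0.0846  0.0324 -0.059 ] op 0.5968838116076872 q [-24.3055  28.6905  96.0028   0.0028  55.1918 120.3144]
[[ 0.579  -0.8153  0.0018]
 [-0.8153 -0.579  -0.0008]
 [ 0.0017 -0.001  -1.    ]]
tool-cm [ 0.1715 -0.0318 11.1188] per row [ 0.1715 -0.0318 11.1188]
```

>>> send_rows --moves '[[[0, 0, 0, 0.17, -0.03, 3, 0.2], [0, 0, 0, 0, 0, 3, 0.2], [0, 0, 0, 0, 0, 3, 0.2], [0, 0, 0, 0, 0, 1.5, 0.2], [0, 0, 0, 0, 0, 0.5, 0.2]]]'

```text
time_s: 45.2
position: [0.5379, -0.122, 0.0556]
tcp_rot: [[0.579, -0.815, -0.002], [-0.815, -0.579, 0.001], [-0.002, 0.001, -1.0]]
force: [1.0, 0.4, 0.4]
opening: 0.604
```

>>> send_rows --moves '[[[0, 0, 0, 0, 0, 0, 0.2], [0, 0, 0, 0, 0, 0, 0.2], [0, 0, 0, 0, 0, 0, 0.2], [0, 0, 0, 0, 0, 0, 0.2], [0, 0, 0, 0, 0, 0, 0.2]]]'

```text
time_s: 45.7
position: [0.5389, -0.1225, 0.0573]
tcp_rot: [[0.579, -0.816, 0.001], [-0.816, -0.579, -0.0], [0.001, -0.001, -1.0]]
force: [-0.1, 0.7, -0.1]
opening: 0.603
```

```bash
python3 -c "
from h import *
st();dl([.5393,-.1224,.0570])"
```

```text
t 45.7 tcp [ 0.5389 -0.1225  0.0573] F [-0.1361  0.6889 -0.0599] M [0.144  0.044  0.0546] op 0.6025551408948348 q [-24.3979  38.7956  99.9409   0.003   41.1928 120.2502]
[[ 0.5786 -0.8156  0.0011]
 [-0.8156 -0.5786 -0.0005]
 [ 0.001  -0.0007 -1.    ]]
tool-cm [ 0.0153 -0.0425  0.0331] per row [ 0.0153 -0.0425  0.0331]
```

Positioned well, so I close on the knob and turn 2°.

>>> send_rows --moves '[[[0, 0, 0, 0, -0.03, 0, -1], [0, 0, 0, 0, 0, 0, -1], [0, 0, 0, 0, 0, 0, -1], [0, 0, 0, 0, 0, 0, -1], [0, 0, 0, 0, 0, 0, -1]]]'

```text
time_s: 46.2
position: [0.5387, -0.1223, 0.0567]
tcp_rot: [[0.579, -0.816, -0.0], [-0.816, -0.579, -0.0], [-0.0, 0.0, -1.0]]
force: [-0.7, -1.1, 1.3]
opening: 0.453
```

```bash
python3 mz.py
```

```text
46.5 [-0.502  -0.18    2.2196  0.0329  0.1443  0.0409] J6 120.27706441503042 op 0.451778540321343
```

>>> send_rows --moves '[[[0, 0, 1, 0, 0, 0, -1], [0, 0, 1, 0, 0, 0, -1], [0, 0, 0, 0, 0, 0, -1], [0, 0, 0, 0, 0, 0, -1], [0, 0, 0, 0, 0, 0, -1]]]'

```text
time_s: 47.0
position: [0.5387, -0.1222, 0.0567]
tcp_rot: [[0.55, -0.835, -0.0], [-0.835, -0.55, -0.0], [-0.0, 0.0, -1.0]]
force: [-1.3, -0.5, 4.4]
opening: 0.454
```

```bash
python3 mz.py
```

```text
47.3 [-1.4651 -0.6277  3.8994  0.0373  0.2592  0.3567] J6 122.27311287122208 op 0.45274701838223347
```

>>> send_rows --moves '[[[0, 0, 1, 0, 0, 0, -1], [0, 0, 0.5, 0, 0, 0, -1], [0, 0, 0, 0, 0, 0, -1], [0, 0, 0, 0, 0, 0, -1], [0, 0, 0, 0, 0, 0, -1]]]'

```text
time_s: 47.8
position: [0.5387, -0.1222, 0.0567]
tcp_rot: [[0.528, -0.849, -0.0], [-0.849, -0.528, 0.0], [-0.0, 0.0, -1.0]]
force: [-1.4, -0.5, 5.4]
opening: 0.455
```

```bash
python3 mz.py
```

```text
48.1 [-2.2655 -0.2964  5.0672  0.0444  0.3407  0.3842] J6 123.78038735064513 op 0.45287930695194195
```

0.38 N m is mid-range for tight. I'll let go and retreat.

>>> send_rows --moves '[[[0, 0, 0, 0, 0, 0, 0.2], [0, 0, 0, 0, 0, 0, 0.2], [0, 0, 0, 0, 0, 0, 0.2], [0, 0, 0, 0, 0, 0, 0.2], [0, 0, 0, 0, 0, 0, 0.2]]]'

```text
time_s: 48.6
position: [0.5388, -0.1221, 0.0564]
tcp_rot: [[0.527, -0.85, -0.0], [-0.85, -0.527, 0.0], [-0.0, -0.0, -1.0]]
force: [0.0, 0.8, 1.4]
opening: 0.6
```

>>> send_rows --moves '[[[0, 0, 0, 0, 0, -1, 0.2], [0, 0, 0, 0, 0, -2, 0.2], [0, 0, 0, 0, 0, -3, 0.2], [0, 0, 0, 0, 0, -4, 0.2], [0, 0, 0, 0, 0, -4, 0.2]]]'

```text
time_s: 49.1
position: [0.5383, -0.122, 0.1984]
tcp_rot: [[0.528, -0.85, -0.0], [-0.85, -0.528, 0.0], [-0.0, 0.0, -1.0]]
force: [0.9, 0.4, -0.1]
opening: 0.596
```

>>> send_rows --moves '[[[0, 0, 0, -3, 0, 0, 0.2], [0, 0, 0, -4, 0, 0, 0.2], [0, 0, 0, -4, 0, 0, 0.2], [0, 0, 0, -2, 0, 0, 0.2], [0, 0, 0, 0, 0, 0, 0.2]]]'

```text
time_s: 49.6
position: [0.4683, -0.0098, 0.1971]
tcp_rot: [[0.53, -0.848, -0.001], [-0.848, -0.53, 0.0], [-0.001, 0.001, -1.0]]
force: [-0.4, 0.3, -0.1]
opening: 0.6
```

```bash
python3 - <<'E'
from h import *
st();cm,im=snap("w15")
g=im.astype(float).sum(2)/3
u,v=proj("w",[.5393,-.1223,.098],cm).astype(int)
w=g[v-22:v+22,u-22:u+22];m=((w>110)).astype(np.uint8)
n,l,s_,c=cv2.connectedComponentsWithStats(m);k=l[18:27,18:27];k=np.bincount(k[k>0]).argmax()
pts=np.argwhere(l==k)[:,::-1]+[u-22,v-22];W=np.array([onz("w",p,.098,cm)[:2] for p in pts])
d=np.linalg.svd(W-W.mean(0))[2][0];print("tang",W.mean(0),np.degrees(np.arctan2(d[1],d[0]))%180,len(pts),[ (x["location"],x["p"]) for x in spot_in("wrist","knob_mid")])
E
```

```text
t 49.6 tcp [ 0.4683 -0.0098  0.1971] F [-0.442   0.2628 -0.1296] M [0.1102 0.0204 0.0137] op 0.5998223295293156 q [-14.9112  20.4603 105.5383   0.01    54.071  133.0675]
[[ 0.5301 -0.8479 -0.0011]
 [-0.8479 -0.5301  0.0004]
 [-0.001   0.0007 -1.    ]]
tang [ 0.5393 -0.1222] 98.88923621616897 184 [([0.5329, -0.1216, 0.0788], 0.84)]
```

Tang at (0.5393, -0.1222), 0.5 mm from home, 11° (0.19 rad) past square. The gripper is clear, so I hand in.

```bash
python3 -c "
from rig import bot
print(bot.hand_in())"
```

```text
the job is handed in; nothing more can be done
None
```

I took the black-knobbed T-bolt from its rest and lowered it lengthwise into the open slot. I slid it to the closed end of the fork until it touched with about 5 N, turned it clockwise and tightened it. Then I let go, backed clear and handed in at about 50 s; the hand-in reported no verdict.

**Last checks**
- **Position:** after release the bolt's axis was about 0.5 mm from home.
- **Head:** it lay about 11° (0.19 rad) past square, within the 0.35 rad limit. That is more than the "some 5 degrees" in the description.
- **Tightness:** the last averaged knob torque was 0.38 N m. I first stopped at 0.34 N m, judged that low, and nipped it up after regripping.
- **Other items:** the jar, tip box, lidded plate and green look-alike were never approached closely. I did not re-measure where they stand.

**What disagreed or could not be checked**
- **Clamp force:** I could not measure it, so the 15–42 N band is inferred from the torque.
- **Nut slack:** the nut turned about 2.5 rad before it tightened, more than the stated 2 rad.
- **Regrip:** my first grip at home was 2.5 mm off the bolt's axis, so I regripped before turning.

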